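# Load the blank magazine in the smithy

## Robot

A 6-joint arm with a two-finger parallel gripper is mounted at the origin on the work surface. World frame = base frame: x ahead of the robot, y to its left, z up, the work surface at z = 0. Lengths are in m, angles in degrees, forces in N, time in s.
With the tool pointing down it reaches from about 0.3 to 0.875 m from the base axis. Payload 6.4 kg.
Tool frame: the origin (TCP) lies at the very end of the fingers, on their centre line; the grasp point (between the pads) lies behind it (robot.pinch_z is the z of the grasp point in the tool frame, in m); z points along the fingers, x is the direction in which the jaws open and shut, and the axes are right-handed (so a half turn about z gives the same grasp; the last joint's range is limited). The gripper opens to 85 mm and grips with 20 to 120 N. Pads are 22 mm wide; open, the fingers measure 114 mm over their backs; the gripper's body (76 mm by 85 mm) begins 54 mm behind the grasp point. The pads swing forward as they close: fully open they stand 13 mm farther back than shut.
Start: joints at [-82.752, 10.359, 92.074, -0, 77.567, -11.82], TCP at [0.188, -0.543, 0.203] pointing down, gripper open.
Joint ranges: [-171.53, 171.53], [-51.25, 118.39], [17.06, 147.69], [-65.23, 245.23], [0, 150.52], [-178.68, 178.68]. Speed limits (degrees/s): [147.25, 147.25, 172.46, 180, 180, 180].

## Interface

Orientations are given as a 3x3 rotation matrix whose columns are the frame's x, y, z axes.
In Python, from station import get_obs, read_camera, calibration, robot gives the robot as it stands. The module is installed in compiled form; this text tells all that it offers.
- The arm moves only by the tool carry_out, never from a script. Its argument "steps" is text: rows parted by semicolons, each of 4 numbers parted by spaces: the shift along the tool's x, y, z in cm, then the turn about the tool's z in rad. In form: tx ty tz spin; .... A call has exactly 8 rows; each row shifts and turns the commanded pose from where the row before left it, along the tool's axes as they then stand; what a row does not reach is not made up. A row lasts 1/8 s, in which the tool goes at most 62.5 mm and 10.7 degrees, less where a joint would pass 70% of its speed; a pose out of reach is approached as far as the arm can. A call is refused whole if a number of a shift passes 6.25 or a number of a turn 0.188, either way. A call with a gripper value outside its range is refused whole. "jaw" is the finger opening in cm, from 0 to 8.54, set as the call begins (left out, the last holds). The fingers move at their own pace and stop on an object; "squeeze" is the grip in N (left out, the last holds). Time passes only in rows, so rows that do not move let the fingers close, or fill a call up. It gives the time, the measured TCP pose, the force and the opening at its end, in the units of the state.
- get_obs(): the state, without advancing time (a new reading comes with each control period).
- read_camera(name): name is "side" or "top"; returns the picture (480x640x3 uint8, blue, green, red); there is no depth.
- calibration(name): a dict with "mtx" (3x3 intrinsics, pixels), "R" (3x3) and "t" (3): a world point X has camera coordinates R X + t. Camera axes: x right, y down, z forward; pixel columns grow to the right and rows downward; lengths in m; the calibration is good to about 2 mm. A picture is of the moment at which its call begins. calibration takes no time and is no camera call.
- robot.hand_in(): hands the job in, once; it reports no verdict.
The state is a dict: "t": time; "joint_pos": joint angles; "dq": joint speeds; "joint_efforts": joint torques, N m; "eef_pos": TCP position; "ee_rot": TCP orientation; "contact_force": force on the tool from outside, world axes, zero at the start; "ft_torque": the same for the moment, N m; "grip_width": finger opening in m.
Only numpy, scipy, OpenCV 4.12 (cv2) and the standard library are available. Lean on these libraries where they do the work, as an engineer would, in place of code of your own. Each camera call takes 0.05 s, during which the arm holds its last target.

## Task

Load the two loose steel blanks from the wooden rack into the teal magazine: lay each in the open trough and push it into the tube, one behind the other, so that they drive the blank already inside deeper until all three stand end to end, hard against the closed end. Leave the brass blank in the rack and do not disturb the hammer, the brush or the tin.

Things in the scene. Friction and masses are not known exactly. Their poses are not given: they have to be found in the camera images.
- magazine: Fixed teal square tube set on edge (a corner down, a corner up) on a 320 x 70 x 10 mm base plate (x = -141 to 179 mm). Origin on the bench under the tube's mouth; x = feeding direction, towards the closed end; z up. A blank lying in it has its axis along x at y = 0, z = 62 mm. Roofed from x = 0 to 168 mm; an 11 mm slot along the top shows the blanks inside. Fingers do not fit in.
- trough (a point): Middle of the open V trough (the tube's cut-away part, x = -130 to 0 mm of the magazine), on the axis at x = -65, z = 62 mm; axes as the magazine's. A blank laid here centres itself in the V. The side edges reach only to z = 56 mm, 15 mm either side of the axis; the outer end of the trough is open.
- mouth (a point): Centre of the tube's mouth (magazine x = 0, z = 62 mm); axes as the magazine's. Tube: inner side 28 mm, outside 46 mm wide, top at z = 82 mm. The last of three blanks, when home, stands 12 mm out of the mouth; before that, a blank in the tube is driven deeper by the next one. All three slide with some 2 to 5 N when pushed slowly.
- closed_end (a point): Centre of the inner face of the dark steel end plate (magazine x = 168 mm, z = 62 mm). The plate is 52 mm wide, its top at z = 92 mm. Three blanks hard against it have their centres 30, 90 and 150 mm from this point (magazine x = 138, 78 and 18 mm).
- rack: Fixed light wooden rack with three V saddles. Origin at the centre of its underside, base 70 (x) x 190 (y) x 14 mm. Blanks lie along the rack's x, with their axes 34 mm above the bench, at y = -62, 0 and 62 mm; the saddle edges reach up to 29 mm above the bench and 15 mm to either side of the blank's axis.
- blank_in: Short solid round bar of plain grey steel, 24 mm diameter, 60 mm long, about 0.2 kg, lightly oiled. Origin at its centre, own x along the bar (either end may lead; it can roll, so its y and z mean nothing). At the start it already lies inside the magazine tube, part of the way in.
- blank_1: Short solid round bar of plain grey steel, 24 mm diameter, 60 mm long, about 0.2 kg, lightly oiled. Origin at its centre, own x along the bar (either end may lead; it can roll, so its y and z mean nothing). At the start it lies in one of the three rack saddles (which one varies). Interchangeable with blank_2.
- blank_2: Short solid round bar of plain grey steel, 24 mm diameter, 60 mm long, about 0.2 kg, lightly oiled. Origin at its centre, own x along the bar (either end may lead; it can roll, so its y and z mean nothing). At the start it lies in one of the three rack saddles (which one varies). Interchangeable with blank_1.
- brass_blank: Yellow brass blank of the same size (24 x 60 mm), in the remaining rack saddle; it stays there. Origin at its centre, own x along the bar.
- hammer: Hand hammer lying on the bench, 250 mm long, along its own x. Bystander.
- brush: Hand brush lying on the bench, 200 mm long, along its own x. Bystander.
- tin: Grey tin standing on the bench, 72 mm diameter, 85 mm tall; origin at the centre of its underside. Bystander.
There are look-alikes about, which are no part of the job. What is shaped like the blank_1 but blue or red is not meant. Leave any pink or purple look-alike of the blank_2 alone.

How it is judged (in metres and radians):
At the end, for the whole second after the job is handed in: The three steel blanks rest in line in the magazine, blank_in deepest: centres 138, 78 and 18 mm past the mouth, at most 6 mm short, within 5 mm of the axis and 0.12 rad. Brass blank within 20 mm, hammer, brush and tin within 30 mm of their starts (x of blank_in in the frame of magazine between 0.132 and 0.142 m and y of blank_in in the frame of magazine between -0.005 and 0.005 m and z of blank_in in the frame of magazine between 0.057 and 0.067 m and angle between the x axis of blank_in and the x axis of magazine, either way round below 0.12 rad and linear speed of blank_in below 0.01 m/s and ((x of blank_1 in the frame of magazine between 0.072 and 0.082 m and y of blank_1 in the frame of magazine between -0.005 and 0.005 m and z of blank_1 in the frame of magazine between 0.057 and 0.067 m and angle between the x axis of each of blank_1, blank_2 and the x axis of magazine, either way round below 0.12 rad and linear speed of each of blank_1, blank_2 below 0.01 m/s and x of blank_2 in the frame of magazine between 0.012 and 0.022 m and y of blank_2 in the frame of magazine between -0.005 and 0.005 m and z of blank_2 in the frame of magazine between 0.057 and 0.067 m) or (x of blank_2 in the frame of magazine between 0.072 and 0.082 m and y of blank_2 in the frame of magazine between -0.005 and 0.005 m and z of blank_2 in the frame of magazine between 0.057 and 0.067 m and angle between the x axis of each of blank_2, blank_1 and the x axis of magazine, either way round below 0.12 rad and linear speed of each of blank_2, blank_1 below 0.01 m/s and x of blank_1 in the frame of magazine between 0.012 and 0.022 m and y of blank_1 in the frame of magazine between -0.005 and 0.005 m and z of blank_1 in the frame of magazine between 0.057 and 0.067 m)) and distance of brass_blank from where it was at the start of the episode below 0.02 m and distance of each of hammer, brush, tin from where it was at the start of the episode below 0.03 m); the robot touches nothing.
It fails at once if the brass blank is taken out of its saddle or shifted more than 20 mm (distance of brass_blank from where it was at the start of the episode above 0.02 m).
It fails at once if the hammer, brush or tin is shifted more than 30 mm (distance of any of hammer, brush, tin from where it was at the start of the episode above 0.03 m).
It also fails if it takes over 72 s, if anything falls off the work surface, if the arm or the gripper's body presses on something with over 40 N, if the wrist force passes 120 N, or if a joint passes its speed limit or range.

## Working session

There is one attempt and no reset: what is moved stays moved. The work goes in short steps, Python scripts to look and compute and a tool call to move; the robot and the scene stay as the last step left them, time stands still between calls to the robot, and variables do not carry over. Pictures are saved under pics/ and viewed, and the job is handed in when it is done.

Besides the shell and the picture viewer there is one more tool, called after "Emit:" as name(argument=value, ...) on one line, values as JSON. carry_out: Moves the arm, as the interface text tells. Its arguments: {"type":"object","properties":{"steps":{"type":"string"},"jaw":{"type":"number"},"squeeze":{"type":"number"}},"required":["steps"]}

```bash
mkdir -p pics
python3 - <<'E'
from station import get_obs, read_camera, calibration, robot
import cv2
for n in ("side","top"):
    im=read_camera(n); cv2.imwrite(f"pics/{n}0.png",im)
    c=calibration(n); print(n,c["mtx"],c["R"],c["t"])
o=get_obs(); print(o); print(robot.pinch_z,[a for a in dir(robot) if a[0]!='_'])
E
ls
```

```text
side [[492.12556919   0.         309.26609386]
 [  0.         492.12556919 242.74704532]
 [  0.           0.           1.        ]] [[-0.99854874 -0.05138942 -0.01611008]
 [-0.02847008  0.75762123 -0.65207325]
 [ 0.04571501 -0.65066827 -0.75798479]] [0.53447292 0.05288143 0.90386584]
top [[541.97259377   0.         317.9767105 ]
 [  0.         541.97259377 238.93645741]
 [  0.           0.           1.        ]] [[-0.01709985 -0.99980233  0.01014361]
 [-0.98428473  0.01504936 -0.17594628]
 [ 0.17575884 -0.01299286 -0.98434751]] [0.00898784 0.55700418 0.96184424]
{'t': 0.1, 'joint_pos': array([-8.27526149e+01,  1.03972022e+01,  9.21253191e+01, -1.48462053e-03,
        7.75694641e+01, -1.18216522e+01]), 'dq': array([ 0.03789501, -0.08103516, -0.08467518,  0.06739047,  0.05761206,
       -0.01955103]), 'joint_efforts': array([ 1.94046734e-04, -4.45881736e+01, -3.52236128e+01, -3.14826138e-04,
        4.26128317e-03,  9.39328146e-06]), 'eef_pos': array([ 0.18777981, -0.54289616,  0.20268369]), 'ee_rot': array([[ 3.26712311e-01, -9.45123809e-01, -2.27635101e-04],
       [-9.45122521e-01, -3.26712249e-01,  1.58942920e-03],
       [-1.57657856e-03, -3.04143029e-04, -9.99998711e-01]]), 'contact_force': array([ 0.36910645, -0.81322605, -0.22785639]), 'ft_torque': array([-0.00679926,  0.00597166,  0.02153074]), 'grip_width': 0.08538208910447846}
-0.0187 ['Unreachable', 'hand_in', 'pinch_z']
pics
```

View pics/side0.png

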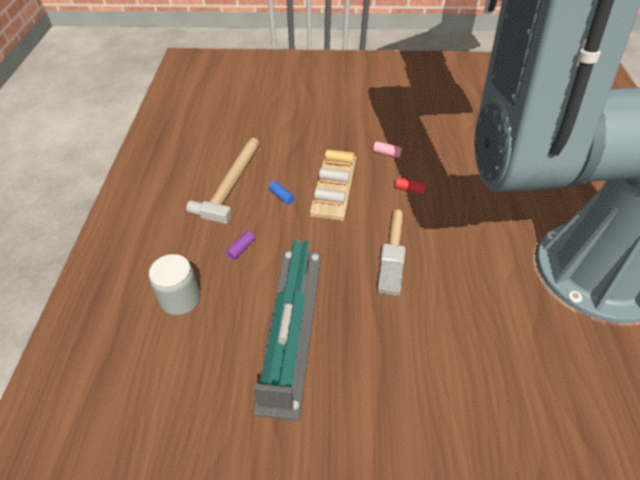

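View pics/top0.png

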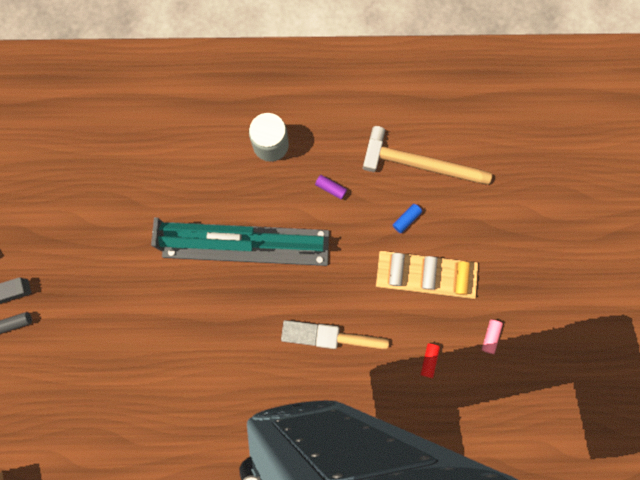

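Top view: the steel blanks are at about (397,269) and (429,272), and the brass one is at (462,277). The look-alikes to leave alone are blue (407,218), purple (332,188), red (431,359) and pink (493,336). The blank already inside shows in the slot at (223,237). The magazine's mouth is at about (252,240) and it feeds to the left (+y). I'll check the choice in close crops.

Run:
```python
import cv2,numpy as np
im=cv2.imread("pics/top0.png")
a=cv2.resize(im[205:280,140:340],None,fx=4,fy=4,interpolation=cv2.INTER_CUBIC)
b=cv2.resize(im[240:305,365:490],None,fx=4,fy=4,interpolation=cv2.INTER_CUBIC)
c=np.zeros((300+260,800,3),np.uint8); c[:300]=a; c[300:,:500]=b
cv2.imwrite("pics/crop0.png",c)
im=cv2.imread("pics/side0.png")
cv2.imwrite("pics/crop1.png",cv2.resize(im[235:420,240:340],None,fx=3.2,fy=3.2,interpolation=cv2.INTER_CUBIC))
```

```text
(no output)
```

View pics/crop0.png

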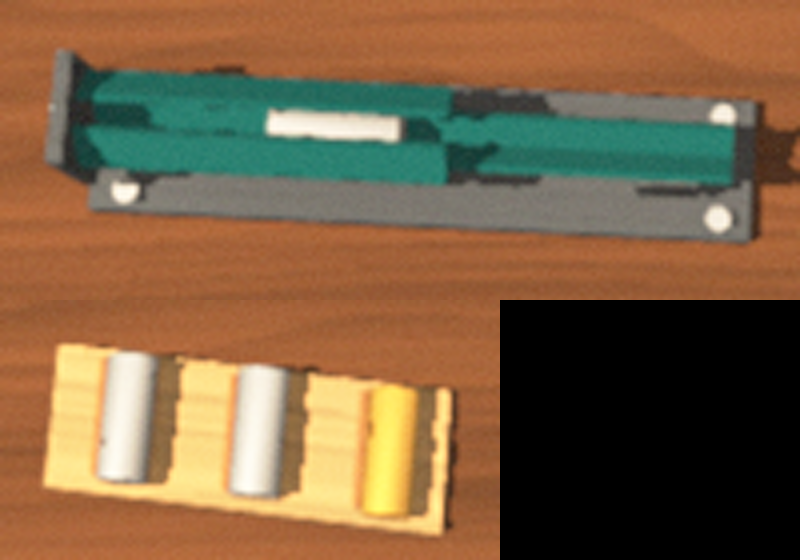

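View pics/crop1.png

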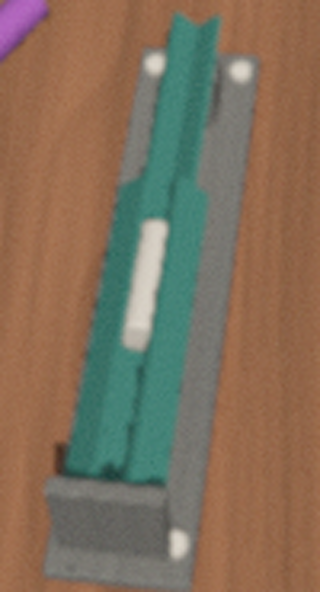

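```bash
cat > h.py <<'E'
import cv2,numpy as np
from station import calibration
def ray(n,uv,z):
    c=calibration(n);R=np.array(c["R"]);t=np.array(c["t"]).ravel()
    d=R.T@(np.linalg.inv(c["mtx"])@np.array([uv[0],uv[1],1.])); o=-R.T@t
    return (o+d*(z-o[2])/d[2])
def proj(n,X):
    c=calibration(n);p=np.array(c["mtx"])@(np.array(c["R"])@np.array(X)+np.array(c["t"]).ravel());return p[:2]/p[2]
E
python3 - <<'E'
from h import *
T=lambda u,v:(140+u/4-.375,205+v/4-.375); S=lambda u,v:(240+u/3.2-.35,235+v/3.2-.35)
L=[("top",T(750,240),(-.141,.035),.01),("top",T(755,101),(-.141,-.035),.01),("top",T(90,209),(.179,.035),.01),
("top",T(737,122),(-.130,-.015),.056),("top",T(732,185),(-.130,.015),.056),("top",T(453,88),(0,-.023),.062),("top",T(447,184),(0,.023),.062),
("side",S(145,50),(-.141,-.035),.01),("side",S(258,58),(-.141,.035),.01),("side",S(190,588),(.179,.035),.01),("side",S(45,575),(.179,-.035),.01),
("side",S(122,186),(0,-.023),.062),("side",S(206,196),(0,.023),.062)]
for sel in ("top","side",""):
    l=[a for a in L if sel in a[0]]
    P=np.array([ray(a[0],a[1],a[3])[:2] for a in l]);M=np.array([a[2] for a in l])
    Pc,Mc=P.mean(0),M.mean(0);H=(M-Mc).T@(P-Pc)
    th=np.arctan2(H[0,1]-H[1,0],H[0,0]+H[1,1]);R=np.array([[np.cos(th),-np.sin(th)],[np.sin(th),np.cos(th)]])
    t=Pc-R@Mc;print(sel,t,np.degrees(th));print(np.round((P-(M@R.T+t))*1000,1).tolist())
# blanks
for n in ("top","side"):
    im=cv2.imread(f"pics/{n}0.png");hsv=cv2.cvtColor(im,cv2.COLOR_BGR2HSV)
    x0,y0,x1,y1=(375,245,485,305) if n=="top" else (305,145,362,222)
    for nm,m in (("steel",(hsv[...,1]<45)&(hsv[...,2]>110)),("brass",(hsv[...,1]>150)&(hsv[...,2]>150)&(hsv[...,0]>15))):
        k=np.zeros(m.shape,np.uint8);k[y0:y1,x0:x1]=m[y0:y1,x0:x1]*255
        for c in cv2.findContours(k,cv2.RETR_EXTERNAL,cv2.CHAIN_APPROX_NONE)[0]:
            if cv2.contourArea(c)<60: continue
            r=cv2.minAreaRect(c); print(n,nm,r,ray(n,r[0],.034).round(4))
            b=cv2.boxPoints(r); e=[(b[i]+b[(i+1)%4])/2 for i in range(4)]
            q=[ray(n,p,.034) for p in e]; 
            for i in (0,1):
                d=q[i]-q[i+2]; print("   len",np.linalg.norm(d).round(4),"dir",np.degrees(np.arctan2(d[1],d[0])).round(1))
E
```

```text
top [0.55696013 0.12064793] 86.2338867500939
[[0.9, 0.5], [-0.9, 1.3], [-0.1, -1.9], [-0.5, -1.0], [-0.1, -0.1], [-0.2, 0.8], [0.9, 0.4]]
side [0.55781718 0.11955856] 86.46914603279974
[[-1.6, 2.9], [0.9, 2.2], [0.8, 0.2], [-1.4, 1.4], [-0.5, -4.2], [1.9, -2.6]]
 [0.55730655 0.12015143] 86.29991701277372
[[0.4, 1.0], [-1.4, 1.7], [-0.3, -1.4], [-1.0, -0.5], [-0.6, 0.5], [-0.5, 1.3], [0.6, 0.9], [-0.7, 2.4], [1.8, 1.5], [0.8, -0.5], [-1.5, 1.0], [-0.0, -4.7], [2.4, -3.2]]
top steel ((429.3489990234375, 272.48687744140625), (11.001960754394531, 31.31660270690918), 4.969740390777588) [ 0.4926 -0.2083  0.034 ]
   len 0.0206 dir 84.1
   len 0.0593 dir -8.0
top steel ((396.39111328125, 269.089111328125), (10.945408821105957, 30.74664878845215), 5.710593223571777) [ 0.5    -0.1466  0.034 ]
   len 0.0205 dir 83.3
   len 0.0583 dir -8.1
top brass ((461.327880859375, 277.3934631347656), (14.304647445678711, 33.3171501159668), 5.194429397583008) [ 0.4824 -0.2679  0.034 ]
   len 0.0268 dir 83.9
   len 0.063 dir -8.8
side steel ((329.1703186035156, 194.7227020263672), (30.265487670898438, 10.24268627166748), 7.594643592834473) [ 0.502  -0.1503  0.034 ]
   len 0.0619 dir -8.9
   len 0.0298 dir -93.8
side steel ((333.5154113769531, 174.376953125), (29.148162841796875, 9.798744201660156), 7.125016689300537) [ 0.4944 -0.2125  0.034 ]
   len 0.0619 dir -8.7
   len 0.0309 dir -93.7
```

```bash
cat > plan.py <<'E'
import numpy as np,sys
from station import get_obs
def show(target,yaw=None):
    o=get_obs();p=np.array(o["eef_pos"]);R=np.array(o["ee_rot"])
    y0=np.degrees(np.arctan2(R[1,0],R[0,0]));yw=y0 if yaw is None else yaw
    s=((y0-yw)+180)%360-180
    c,q=np.cos(np.radians(yw)),np.sin(np.radians(yw))
    Rt=np.array([[c,q,0],[q,-c,0],[0,0,-1]])
    d=Rt.T@(np.array(target)-p)
    print("t",round(o["t"],2),"p",p.round(4),"yaw",y0.round(2),"tilt",R[:,2].round(4),"F",o["contact_force"].round(1),"w",round(o["grip_width"],4))
    print("spin rad",np.radians(s).round(3),"then shift cm (target-yaw axes)",(d*100).round(2))
E
cat > mag.py <<'E'
import numpy as np
O=np.array([.5572,.1205]);A=np.radians(86.2);d=np.array([np.cos(A),np.sin(A)]);n=np.array([-d[1],d[0]])
def M(x,y,z): return np.r_[O+x*d+y*n,z]
E
python3 -c "
from plan import *
show([.5005,-.1485,.11],-98)"
```

```text
t 0.1 p [ 0.1878 -0.5429  0.2027] yaw -70.93 tilt [-2.0e-04  1.6e-03 -1.0e+00] F [ 0.4 -0.8 -0.2] w 0.0854
spin rad 0.472 then shift cm (target-yaw axes) [-43.41 -25.48   9.27]
```

Emit:
carry_out(steps="0 0 0 0.157; 0 0 0 0.157; 0 0 0 0.158; -3.34 -1.96 0 0; -3.34 -1.96 0 0; -3.34 -1.96 0 0; -3.34 -1.96 0 0; -3.34 -1.96 0 0", jaw=4.4, squeeze=60)

```text
t: 1.1
eef_pos: [0.3086, -0.3903, 0.2031]
ee_rot: [[-0.139, -0.99, -0.0], [-0.99, 0.139, 0.001], [-0.001, 0.0, -1.0]]
contact_force: [0.8, 0.3, -0.2]
grip_width: 0.0444
```

Emit:
carry_out(steps="-3.34 -1.96 0 0; -3.34 -1.96 0 0; -3.34 -1.96 1 0; -3.34 -1.96 2 0; -3.34 -1.96 2 0; -3.34 -1.96 2 0; -3.34 -1.96 2 0; -3.34 -1.96 0 0")

```text
t: 2.1
eef_pos: [0.4995, -0.1468, 0.1112]
ee_rot: [[-0.139, -0.99, -0.004], [-0.99, 0.139, 0.002], [-0.002, 0.004, -1.0]]
contact_force: [1.1, -0.3, 1.1]
grip_width: 0.0439
```

```bash
python3 -c "
from plan import *
show([.5005,-.1485,.0315],-98)
from station import read_camera
import cv2,numpy as np
a=read_camera('top');b=read_camera('side')
c=np.zeros((600,800,3),np.uint8)
c[:300,:400]=cv2.resize(a[240:315,360:460],None,fx=4,fy=4);c[:400,400:]=cv2.resize(b[130:230,280:380],None,fx=4,fy=4);cv2.imwrite('pics/a1.png',c)
"
```

```text
t 2.1 p [ 0.4995 -0.1468  0.1112] yaw -97.98 tilt [-0.0037  0.0021 -1.    ] F [ 1.1 -0.3  1.1] w 0.0439
spin rad 0.0 then shift cm (target-yaw axes) [ 0.15 -0.12  7.97]
```

View pics/a1.png

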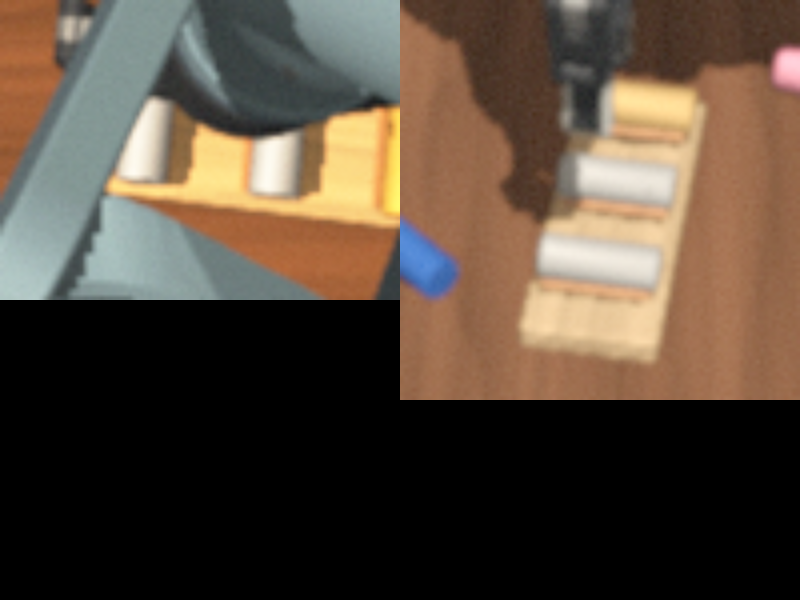

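```bash
python3 -c "
from h import *
print(proj('side',[.4995,-.1468,.1112]),proj('side',[.5005,-.1485,.034]))"
```

```text
[331.0147975  166.63052082] [329.87799788 195.36704149]
```

The crop shows the left steel blank at side (330,195), which matches my projection. The open fingers are above it and the path down is clear, so I'll descend and grip.

Emit:
carry_out(steps="0.15 -0.12 2 0; 0 0 2 0; 0 0 1.5 0; 0 0 1.2 0; 0 0 0.7 0; 0 0 0.4 0; 0 0 0.1 0; 0 0 0 0")

```text
t: 3.2
eef_pos: [0.5017, -0.1506, 0.0348]
ee_rot: [[-0.139, -0.99, 0.001], [-0.99, 0.139, -0.0], [0.0, -0.001, -1.0]]
contact_force: [0.2, -0.0, -0.2]
grip_width: 0.0439
```

```bash
python3 -c "
from plan import *
show([.5005,-.1485,.0315],-98)"
```

```text
t 3.2 p [ 0.5017 -0.1506  0.0348] yaw -97.97 tilt [ 6.e-04 -3.e-04 -1.e+00] F [ 0.2 -0.  -0.2] w 0.0439
spin rad 0.001 then shift cm (target-yaw axes) [-0.19  0.15  0.33]
```

Emit:
carry_out(steps="-0.19 0.15 0.15 0; 0 0 0.15 0; 0 0 0 0; 0 0 0 0; 0 0 0 0; 0 0 0 0; 0 0 0 0; 0 0 0 0")

```text
t: 4.2
eef_pos: [0.5002, -0.1484, 0.0315]
ee_rot: [[-0.139, -0.99, -0.0], [-0.99, 0.139, 0.0], [-0.0, 0.0, -1.0]]
contact_force: [-0.6, 0.5, -0.3]
grip_width: 0.0439
```

Emit:
carry_out(steps="0 0 0 0; 0 0 0 0; 0 0 0 0; 0 0 0 0; 0 0 0 0; 0 0 0 0; 0 0 0 0; 0 0 0 0", jaw=1.5, squeeze=60)

```text
t: 5.2
eef_pos: [0.5002, -0.1484, 0.0315]
ee_rot: [[-0.139, -0.99, 0.0], [-0.99, 0.139, -0.0], [0.0, -0.0, -1.0]]
contact_force: [-0.2, -0.4, 0.3]
grip_width: 0.0148
```

```bash
python3 -c "
from plan import *
show([.5005,-.1485,.0315],-98)"
```

```text
t 5.2 p [ 0.5002 -0.1484  0.0315] yaw -97.98 tilt [ 0. -0. -1.] F [-0.2 -0.4  0.3] w 0.0148
spin rad 0.0 then shift cm (target-yaw axes) [ 0.01 -0.03  0.  ]
```

```bash
python3 -c "
from station import read_camera
import cv2,numpy as np
b=read_camera('side')
cv2.imwrite('pics/a2.png',cv2.resize(b[120:230,270:380],None,fx=5,fy=5,interpolation=cv2.INTER_CUBIC))
"
```

```text
(no output)
```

View pics/a2.png

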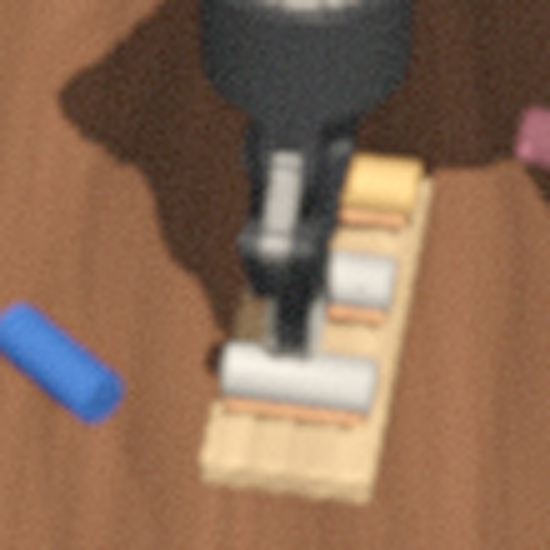

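```bash
python3 -c "
from h import *
for y in (-.105,-.1125,-.12): print(proj('side',[.5035,y,.1112]),proj('side',[.5035,y,.1242]))
print()
for y in (-.125,-.135,-.1484,-.17):
  for z in (.0315,.045,.055): print(y,z,proj('side',[.501,y,z]))
c=calibration('side');R=np.array(c['R']);t=np.array(c['t']).ravel();print(-R.T@t)
"
python3 - <<'E'
import cv2
b=cv2.imread('pics/a2.png')
cv2.imwrite('pics/a2z.png',cv2.resize(b[200:430,180:420],None,fx=2.5,fy=2.5,interpolation=cv2.INTER_CUBIC))
E
```

```text
[328.34141411 181.42066702] [328.4356341  176.12022821]
[328.44688258 178.69400798] [328.54174221 173.39246341]
[328.55123299 175.99625407] [328.6467133 170.6939283]

-0.125 0.0315 [329.32470962 204.43355038]
-0.125 0.045 [329.42555755 199.58317806]
-0.125 0.055 [329.50163661 195.924087  ]
-0.135 0.0315 [329.44823984 200.92185254]
-0.135 0.045 [329.54970773 196.06701857]
-0.135 0.055 [329.62624522 192.40500495]
-0.1484 0.0315 [329.61124864 196.28786365]
-0.1484 0.045 [329.71350841 191.42788462]
-0.1484 0.055 [329.7906309 187.7625755]
-0.17 0.0315 [329.86810489 188.98599397]
-0.17 0.045 [329.97155192 184.1196216 ]
-0.17 0.055 [330.0495502  180.45041402]
[0.49388257 0.57551897 0.72820953]
```

View pics/a2z.png

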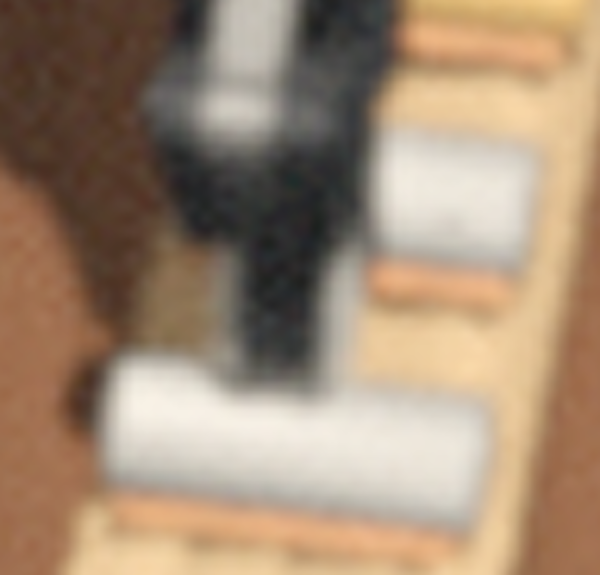

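```bash
python3 -c "
from station import read_camera
import cv2,numpy as np
b=read_camera('top')
cv2.imwrite('pics/a3.png',cv2.resize(b[200:320,320:500],None,fx=4,fy=4,interpolation=cv2.INTER_CUBIC))
cv2.imwrite('pics/a4.png',read_camera('side'))
"
```

```text
(no output)
```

View pics/a3.png

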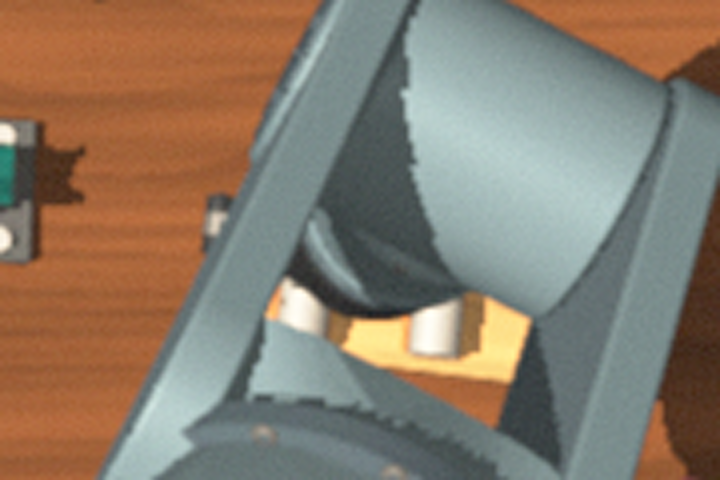

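View pics/a4.png

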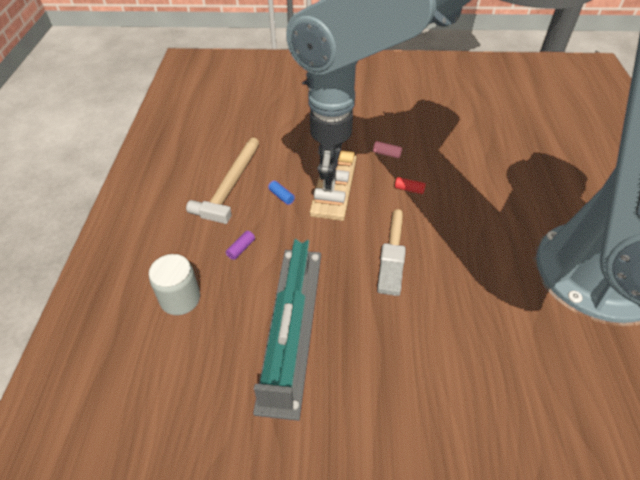

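```bash
python3 -c "
from h import *
for y in (-.1484,-.19):
  for z in (.034,.105,.15,.2,.25): print(y,z,proj('top',[.4995,y,z]).round(1), 'low edge',proj('top',[.4995-.042,y,z]).round(1), 'R',proj('top',[.4995,y-.042,z]).round(1))
"
```

```text
-0.1484 0.034 [397.4 269.4] low edge [398.3 291.7] R [419.7 269. ]
-0.1484 0.105 [403.6 264.5] low edge [404.7 288.5] R [427.6 264.1]
-0.1484 0.15 [408.1 261. ] low edge [409.3 286.1] R [433.2 260.6]
-0.1484 0.2 [413.6 256.6] low edge [414.9 283.2] R [440.2 256.2]
-0.1484 0.25 [419.8 251.8] low edge [421.2 280. ] R [448.  251.4]
-0.19 0.034 [419.5 269. ] low edge [420.6 291.4] R [441.7 268.7]
-0.19 0.105 [427.4 264.1] low edge [428.6 288.1] R [451.3 263.7]
-0.19 0.15 [433.  260.6] low edge [434.4 285.7] R [458.1 260.2]
-0.19 0.2 [439.9 256.2] low edge [441.4 282.8] R [466.4 255.8]
-0.19 0.25 [447.7 251.4] low edge [449.4 279.6] R [475.8 250.9]
```

Closing to 14.8 mm with no contact means the fingertips stood above the blank, and side-view tip row 190 agrees. So the tips are higher than I assumed. I'll reopen, go down in small steps and look again.

Emit:
carry_out(steps="0 0 0 0; 0 0 0 0; 0 0 0 0; 0 0 0.25 0; 0 0 0.25 0; 0 0 0.25 0; 0 0 0.25 0; 0 0 0 0", jaw=4.4)

```text
t: 6.35
eef_pos: [0.5, -0.1483, 0.0212]
ee_rot: [[-0.139, -0.99, -0.0], [-0.99, 0.139, 0.0], [-0.0, 0.001, -1.0]]
contact_force: [-0.8, -0.6, 0.8]
grip_width: 0.0444
```

```bash
python3 -c "
from plan import *
show([.5005,-.1485,.0315],-98)
from station import read_camera
import cv2,numpy as np
b=read_camera('side')
cv2.imwrite('pics/a5.png',cv2.resize(b[140:215,290:370],None,fx=8,fy=8,interpolation=cv2.INTER_CUBIC))
"
```

```text
t 6.35 p [ 0.5    -0.1483  0.0212] yaw -97.98 tilt [-5.e-04  3.e-04 -1.e+00] F [-0.8 -0.6  0.8] w 0.0444
spin rad 0.0 then shift cm (target-yaw axes) [ 0.02 -0.05 -1.03]
```

View pics/a5.png

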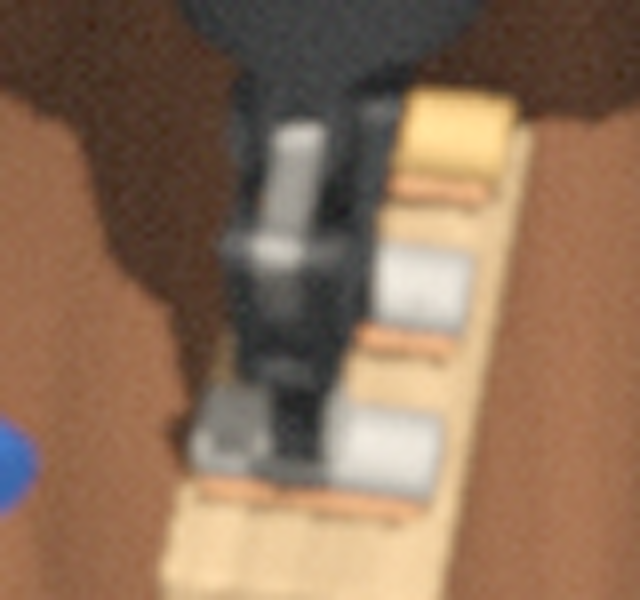

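The side view now shows the near pad in front of the blank. Its lower edge is at side row about 200, just above the saddle edge, so the tip is about 20 mm higher than reported. I'll go lower, then test with a light grip. The width will show the height on the round.

Emit:
carry_out(steps="0 0 0.2 0; 0 0 0.2 0; 0 0 0.2 0; 0 0 0.2 0; 0 0 0 0; 0 0 0 0; 0 0 0 0; 0 0 0 0")

```text
t: 7.4
eef_pos: [0.5003, -0.1484, 0.0136]
ee_rot: [[-0.139, -0.99, 0.0], [-0.99, 0.139, -0.0], [0.0, -0.0, -1.0]]
contact_force: [-0.4, -0.2, 0.3]
grip_width: 0.0439
```

```bash
python3 -c "
from plan import *
show([.5005,-.1485,.0315],-98)
from station import read_camera
import cv2,numpy as np
b=read_camera('side')
cv2.imwrite('pics/a6.png',cv2.resize(b[140:215,290:370],None,fx=8,fy=8,interpolation=cv2.INTER_CUBIC))
"
```

```text
t 7.4 p [ 0.5003 -0.1484  0.0136] yaw -97.97 tilt [ 1.e-04 -1.e-04 -1.e+00] F [-0.4 -0.2  0.3] w 0.0439
spin rad 0.0 then shift cm (target-yaw axes) [ 0.01 -0.02 -1.79]
```

View pics/a6.png

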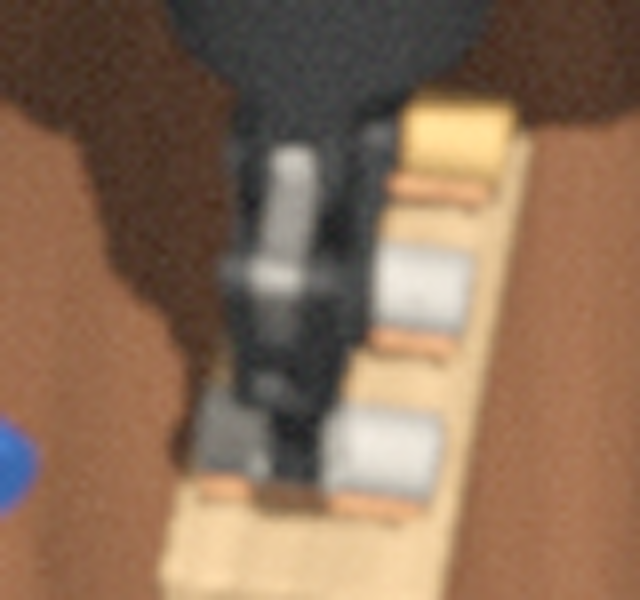

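Emit:
carry_out(steps="0 0 0 0; 0 0 0 0; 0 0 0 0; 0 0 0 0; 0 0 0 0; 0 0 0 0; 0 0 0 0; 0 0 0 0", jaw=1.8, squeeze=20)

```text
t: 8.45
eef_pos: [0.5005, -0.1468, 0.0139]
ee_rot: [[-0.139, -0.99, 0.0], [-0.99, 0.139, 0.002], [-0.002, -0.0, -1.0]]
contact_force: [-0.1, 7.3, 6.8]
grip_width: 0.0179
```

```bash
python3 -c "
from plan import *
show([.5005,-.1485,.0315],-98)"
```

```text
t 8.45 p [ 0.5005 -0.1468  0.0139] yaw -97.99 tilt [ 4.0e-04  2.5e-03 -1.0e+00] F [-0.1  7.3  6.8] w 0.0179
spin rad 0.0 then shift cm (target-yaw axes) [ 0.17 -0.02 -1.76]
```

The light grip reached 17.9 mm, with force on the tool toward +y and up. The tip is therefore about 8 mm above the axis, and the blank sits about 1.8 mm further +y. I'll reopen, shift, go lower and test again.

Emit:
carry_out(steps="0 0 0 0; 0 0 0 0; -0.18 0 0 0; 0 0 0.2 0; 0 0 0.2 0; 0 0 0.2 0; 0 0 0.2 0; 0 0 0 0", jaw=4.4)

```text
t: 9.45
eef_pos: [0.5003, -0.1465, 0.0052]
ee_rot: [[-0.139, -0.99, -0.0], [-0.99, 0.139, 0.0], [-0.0, 0.0, -1.0]]
contact_force: [0.0, 0.4, 0.8]
grip_width: 0.0442
```

```bash
python3 -c "
from plan import *
show([.5005,-.1466,.0055],-98)"
```

```text
t 9.45 p [ 0.5003 -0.1465  0.0052] yaw -97.98 tilt [-4.e-04  3.e-04 -1.e+00] F [0.  0.4 0.8] w 0.0442
spin rad 0.0 then shift cm (target-yaw axes) [ 0.01 -0.02 -0.03]
```

Emit:
carry_out(steps="0 0 0 0; 0 0 0 0; 0 0 0 0; 0 0 0 0; 0 0 0 0; 0 0 0 0; 0 0 0 0; 0 0 0 0", jaw=1.8, squeeze=20)

```text
t: 10.45
eef_pos: [0.5006, -0.1461, 0.0057]
ee_rot: [[-0.139, -0.99, 0.0], [-0.99, 0.139, 0.001], [-0.001, -0.0, -1.0]]
contact_force: [-0.2, 5.7, 4.3]
grip_width: 0.0228
```

```bash
python3 -c "
from plan import *
show([.5005,-.1466,.0055],-98)
from station import read_camera
import cv2,numpy as np
b=read_camera('side')
cv2.imwrite('pics/a7.png',cv2.resize(b[140:215,290:370],None,fx=8,fy=8,interpolation=cv2.INTER_CUBIC))
"
```

```text
t 10.45 p [ 0.5006 -0.1461  0.0057] yaw -97.97 tilt [ 2.e-04  7.e-04 -1.e+00] F [-0.2  5.7  4.3] w 0.0228
spin rad 0.0 then shift cm (target-yaw axes) [0.05 0.   0.02]
```

View pics/a7.png

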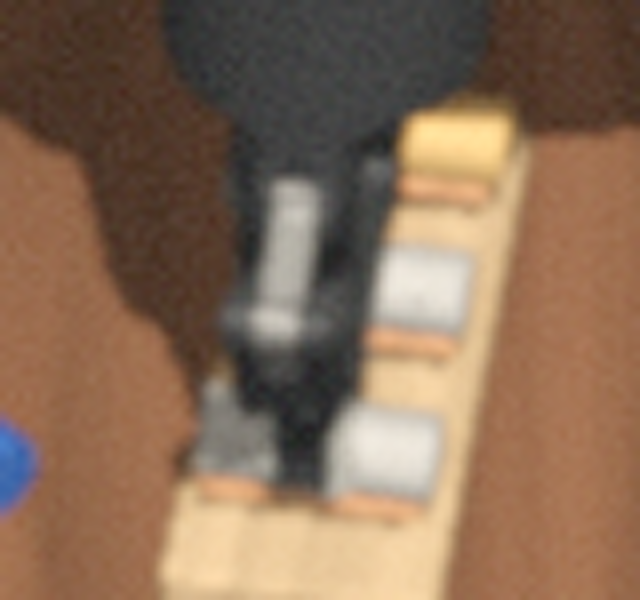

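Emit:
carry_out(steps="0 0 0 0; 0 0 0 0; -0.07 0 0 0; 0 0 0.2 0; 0 0 0.2 0; 0 0 0.2 0; 0 0 0 0; 0 0 0 0", jaw=3.8)

```text
t: 11.5
eef_pos: [0.5005, -0.1459, -0.0005]
ee_rot: [[-0.139, -0.99, -0.0], [-0.99, 0.139, 0.0], [-0.0, 0.0, -1.0]]
contact_force: [0.2, 0.1, 0.1]
grip_width: 0.0381
```

Emit:
carry_out(steps="0 0 0 0; 0 0 0 0; 0 0 0 0; 0 0 0 0; 0 0 0 0; 0 0 0 0; 0 0 0 0; 0 0 0 0", jaw=1.8, squeeze=40)

```text
t: 12.5
eef_pos: [0.5007, -0.146, -0.0003]
ee_rot: [[-0.139, -0.99, 0.0], [-0.99, 0.139, -0.0], [0.0, -0.0, -1.0]]
contact_force: [-1.9, -0.0, 5.3]
grip_width: 0.0223
```

```bash
python3 -c "
from plan import *
show([.5005,-.1459,.0],-98)
from station import read_camera
import cv2,numpy as np
b=read_camera('side')
cv2.imwrite('pics/a8.png',cv2.resize(b[140:215,290:370],None,fx=8,fy=8,interpolation=cv2.INTER_CUBIC))
"
```

```text
t 12.5 p [ 5.007e-01 -1.460e-01 -3.000e-04] yaw -97.97 tilt [ 2.e-04 -1.e-04 -1.e+00] F [-1.9 -0.   5.3] w 0.0223
spin rad 0.0 then shift cm (target-yaw axes) [-0.01  0.02 -0.03]
```

View pics/a8.png

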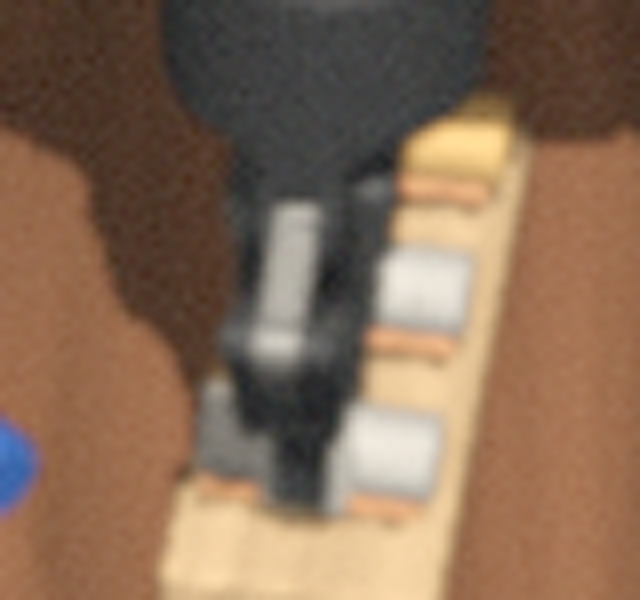

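Emit:
carry_out(steps="0 0 0 0; 0 0 0 0; 0 0 0.15 0; 0 0 0.15 0; 0 0 0 0; 0 0 0 0; 0 0 0 0; 0 0 0 0", jaw=3.8)

```text
t: 13.55
eef_pos: [0.5006, -0.1459, -0.0034]
ee_rot: [[-0.139, -0.99, 0.0], [-0.99, 0.139, -0.0], [0.0, -0.0, -1.0]]
contact_force: [-0.4, -0.3, 0.0]
grip_width: 0.0379
```

Emit:
carry_out(steps="0 0 0 0; 0 0 0 0; 0 0 0 0; 0 0 0 0; 0 0 0 0; 0 0 0 0; 0 0 0 0; 0 0 0 0", jaw=1.8, squeeze=40)

```text
t: 14.55
eef_pos: [0.5006, -0.146, -0.0032]
ee_rot: [[-0.139, -0.99, 0.0], [-0.99, 0.139, -0.0], [0.0, -0.0, -1.0]]
contact_force: [-1.9, 0.1, 5.5]
grip_width: 0.0249
```

```bash
python3 -c "
from plan import *
show([.5005,-.1459,.0],-98)
"
```

```text
t 14.55 p [ 0.5006 -0.146  -0.0032] yaw -97.97 tilt [ 0.e+00 -2.e-04 -1.e+00] F [-1.9  0.1  5.5] w 0.0249
spin rad 0.001 then shift cm (target-yaw axes) [-0.01  0.01 -0.32]
```

Width is now 24.9 mm, the full diameter. I'll squeeze harder and lift slowly.

Emit:
carry_out(steps="0 0 0 0; 0 0 0 0; 0 0 -0.3 0; 0 0 -0.5 0; 0 0 -0.8 0; 0 0 -1 0; 0 0 -1 0; 0 0 0 0", squeeze=60)

```text
t: 15.55
eef_pos: [0.5014, -0.1464, 0.0337]
ee_rot: [[-0.139, -0.99, 0.002], [-0.99, 0.139, -0.001], [0.001, -0.002, -1.0]]
contact_force: [0.8, -0.5, -2.4]
grip_width: 0.0218
```

```bash
python3 -c "
from plan import *
show([.5005,-.1459,.0],-98)
from station import read_camera
import cv2,numpy as np
b=read_camera('side')
cv2.imwrite('pics/a9.png',cv2.resize(b[140:215,290:370],None,fx=8,fy=8,interpolation=cv2.INTER_CUBIC))
"
```

```text
t 15.55 p [ 0.5014 -0.1464  0.0337] yaw -97.97 tilt [ 0.002  -0.0012 -1.    ] F [ 0.8 -0.5 -2.4] w 0.0218
spin rad 0.0 then shift cm (target-yaw axes) [-0.04  0.1   3.37]
```

View pics/a9.png

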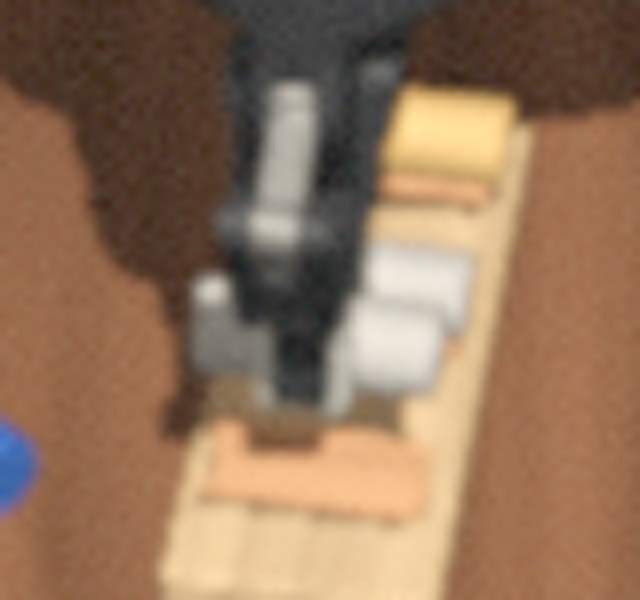

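Held: the blank is clear of the saddle, with its axis about 37 mm above the reported TCP z. I'll lift, turn and carry it over the trough.

Emit:
carry_out(steps="0 0 -3 0; 0 0 -3 0; 0 0 0 -0.183; 0 0 0 -0.183; 0 0 0 -0.183; 0 0 0 -0.183; 0 0 0 -0.183; 0 0 0 -0.183")

```text
t: 16.6
eef_pos: [0.5002, -0.1457, 0.092]
ee_rot: [[0.822, -0.57, -0.001], [-0.57, -0.822, 0.0], [-0.001, 0.0, -1.0]]
contact_force: [-0.3, -0.0, -2.6]
grip_width: 0.022
```

```bash
python3 -c "
from plan import *
from mag import *
show(M(-.038,0,.085),-3.8)
"
```

```text
t 16.6 p [ 0.5002 -0.1457  0.092 ] yaw -34.72 tilt [-8.e-04  5.e-04 -1.e+00] F [-0.3 -0.  -2.6] w 0.022
spin rad -0.54 then shift cm (target-yaw axes) [  3.93 -23.14   0.7 ]
```

Emit:
carry_out(steps="0 0 0 -0.182; 0 0 0 -0.182; 0 0 0 -0.181; 0.78 -4.6 0.1 0; 0.78 -4.6 0.1 0; 0.78 -4.6 0.1 0; 0.78 -4.6 0.1 0; 0.78 -4.6 0.1 0")

```text
t: 17.6
eef_pos: [0.5547, 0.0825, 0.087]
ee_rot: [[0.998, -0.067, -0.001], [-0.067, -0.998, -0.0], [-0.001, 0.0, -1.0]]
contact_force: [0.7, -0.4, -1.2]
grip_width: 0.0216
```

Emit:
carry_out(steps="0 0 1 0; 0 0 1 0; 0 0 0 0; 0 0 0 0; 0 0 0 0; 0 0 0 0; 0 0 0 0; 0 0 0 0")

```text
t: 18.6
eef_pos: [0.5549, 0.081, 0.0676]
ee_rot: [[0.998, -0.067, 0.0], [-0.067, -0.998, -0.0], [0.0, 0.0, -1.0]]
contact_force: [-0.3, 0.9, -1.6]
grip_width: 0.0216
```

```bash
python3 -c "
from plan import *
from mag import *
from h import *
show(M(-.038,0,.026),-3.8)
from station import read_camera
import cv2,numpy as np
b=read_camera('side');cv2.imwrite('pics/b1s.png',b);a=read_camera('top');cv2.imwrite('pics/b1t.png',a)
c=np.zeros((600,800,3),np.uint8)
c[:600,:400]=cv2.resize(b[210:360,235:335],None,fx=4,fy=4,interpolation=cv2.INTER_CUBIC);c[:400,400:]=cv2.resize(a[190:290,240:340],None,fx=4,fy=4,interpolation=cv2.INTER_CUBIC);cv2.imwrite('pics/b1.png',c)
p=get_obs()['eef_pos']
print(proj('side',p+[0,0,.037]))
"
```

```text
t 18.6 p [0.5549 0.081  0.0676] yaw -3.84 tilt [ 2.e-04 -0.e+00 -1.e+00] F [-0.3  0.9 -1.6] w 0.0216
spin rad -0.001 then shift cm (target-yaw axes) [-0.04 -0.16  4.16]
[293.56884352 261.45104698]
```

View pics/b1.png

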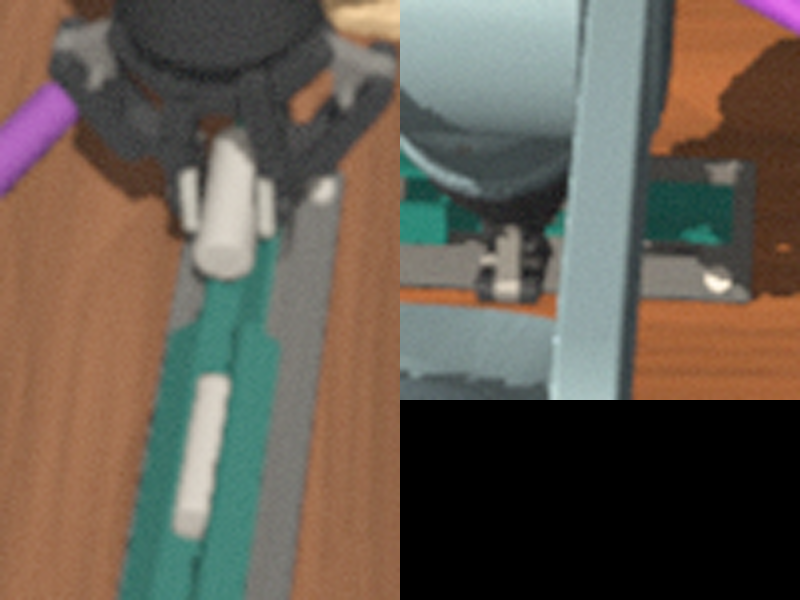

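```bash
python3 -c "
from mag import *
from h import *
def inv(P): q=P[:2]-O; return q@d*1000,q@n*1000
for z in (.095,.1046,.11):
  for uv in ((235+222/4,210+258/4),(235+231/4,210+135/4)): print(z,uv,np.round(inv(ray('side',uv,z)),1))
print(proj('side',M(-.01,0,.1046)),proj('side',M(-.07,0,.1166)))
"
```

```text
0.095 (290.5, 274.5) [-19.9  -2.9]
0.095 (292.75, 243.75) [-84.9  -8.4]
0.1046 (290.5, 274.5) [-12.8  -1.5]
0.1046 (292.75, 243.75) [-76.8  -6.9]
0.11 (290.5, 274.5) [-8.8 -0.6]
0.11 (292.75, 243.75) [-72.2  -6. ]
[291.16409162 275.99165315] [296.00472927 242.43920894]
```

```bash
python3 -c "
from mag import *
from h import *
b=cv2.imread('pics/b1s.png').astype(int)
def inv(P): q=P[:2]-O; return q@d*1000,q@n*1000
for v in range(245,280,2):
  r=b[v,275:312]; g=r.min(1); s=r.max(1)-r.min(1); print(v,' '.join('%3d'%x if y<40 else ' . ' for x,y in zip(g,s)))
"
```

```text
245  59  57  61  67  62  65  61  52  53  66  66  49  54  97 131 150 162 153 136 115 106  94  80  65  63  68  63  61  63  63  60  61  68  78  71  70  77
247  60  72  65  66  64  63  61  59  53  46  56  52  69 111 148 169 181 187 176 154 131 113  96  79  68  61  61  70  63  59  54  63  65  70  72  69  61
249  70  67  68  60  67  67  63  63  53  62  51  53  90 131 158 173 184 191 197 196 183 152 117  90  70  66  67  58  62  58  62  61  61  68  64  59  64
251  61  67  64  65  59  65  72  74  71  63  48  59 105 146 168 179 186 192 197 198 200 190 169 123  74  65  72  68  69  69  67  55  67  66  65  64  64
253  47  58  63  63  89 118 153 169 147 100  58  66 117 151 172 184 189 195 198 200 199 194 182 132  90  72  69  68  72  72  70  58  63  62  64  64  66
255  42  51  60  66  96 149 178 179 155  99  50  88 135 159 178 187 193 195 199 200 198 196 174 141 136 151 140 122  86  58  58  61  61  58  59  61  74
257  43  63  75  70  89 143 177 182 162 106  71 107 150 170 181 192 196 197 200 197 196 192 169 138 146 175 177 156 107  70  65  62  54  63  57  62  73
259  .   58  63  70  91 141 174 181 
[... 935 characters left out ...]
 184 184 186 188 187 188 180 171 154 128  89  .   .   .   .   81 102  96  96 110 119 120 119
273  .   .   .   .   .   90 112 117 135 163 172 172 169 173 171 172 173 174 172 173 174 173 156 124  .   .   .   .   .   92 101 101 105 115 113 117 116
275  .   .   .   .   .  104 117 114 115 145 164 167 170 172 167 167 168 167 168 169 176 169 153 119  .   .   .   .   .  104 113 113 114 116 115 117 116
277  .   .   .   .   .  114 118 106  81  88 119 147 156 163 163 167 166 166 170 166 159 152 127  80  .   .   .   .   99 121 118 117 118 120 116 118 119
279  .   .   .   .   96 117 120 114  97  81  71  68  86 101 123 130 129 124 126 115  98  79  .   .   .   .   .   .  101 122 115 120 116 119 115 116 118
```

Emit:
carry_out(steps="-0.25 0 0 0.03; 0 0 1 0; 0 0 1 0; 0 0 0.8 0; 0 0 0.5 0; 0 0 0.4 0; 0 0 0.2 0; 0 0 0 0")

```text
t: 19.7
eef_pos: [0.5526, 0.0811, 0.0288]
ee_rot: [[0.995, -0.097, 0.0], [-0.097, -0.995, -0.0], [0.0, 0.0, -1.0]]
contact_force: [0.6, -1.5, -2.2]
grip_width: 0.0217
```

```bash
python3 -c "
from plan import *
from mag import *
from h import *
show(M(-.038,0,.026),-3.8)
from station import read_camera
import cv2,numpy as np
b=read_camera('side');cv2.imwrite('pics/b2s.png',b)
cv2.imwrite('pics/b2.png',cv2.resize(b[220:320,250:340],None,fx=6,fy=6,interpolation=cv2.INTER_CUBIC))
"
```

```text
t 19.7 p [0.5526 0.0811 0.0288] yaw -5.55 tilt [ 4.e-04 -0.e+00 -1.e+00] F [ 0.6 -1.5 -2.2] w 0.0217
spin rad -0.031 then shift cm (target-yaw axes) [ 0.2  -0.16  0.28]
```

View pics/b2.png

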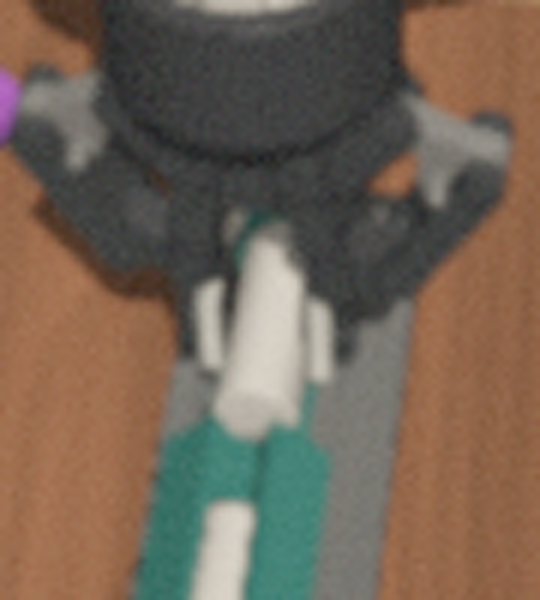

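The blank is lined up over the V. I'll lower 3 mm more, then release.

Emit:
carry_out(steps="0 0 0.1 0; 0 0 0.1 0; 0 0 0.1 0; 0 0 0 0; 0 0 0 0; 0 0 0 0; 0 0 0 0; 0 0 0 0")

```text
t: 20.75
eef_pos: [0.553, 0.0811, 0.028]
ee_rot: [[0.995, -0.097, 0.001], [-0.097, -0.995, -0.0], [0.001, 0.0, -1.0]]
contact_force: [-8.9, -1.3, 18.3]
grip_width: 0.0218
```

Emit:
carry_out(steps="0 0 0 0; 0 0 0 0; 0 0 0 0; 0 0 0 0; 0 0 -1 0; 0 0 -2 0; 0 0 -2 0; 0 0 -2 0", jaw=3.6)

```text
t: 21.75
eef_pos: [0.5526, 0.0811, 0.0968]
ee_rot: [[0.995, -0.097, 0.001], [-0.097, -0.995, -0.0], [0.001, -0.0, -1.0]]
contact_force: [-0.1, 0.4, -0.9]
grip_width: 0.0361
```

```bash
python3 -c "
from plan import *
from mag import *
from h import *
show(M(-.095,0,.05),-3.8)
from station import read_camera
import cv2,numpy as np
b=read_camera('side');cv2.imwrite('pics/b3s.png',b)
cv2.imwrite('pics/b3.png',cv2.resize(b[200:320,240:340],None,fx=5,fy=5,interpolation=cv2.INTER_CUBIC))
"
```

```text
t 21.75 p [0.5526 0.0811 0.0968] yaw -5.56 tilt [ 7.e-04 -0.e+00 -1.e+00] F [-0.1  0.4 -0.9] w 0.0361
spin rad -0.031 then shift cm (target-yaw axes) [0.2  5.54 4.68]
```

View pics/b3.png

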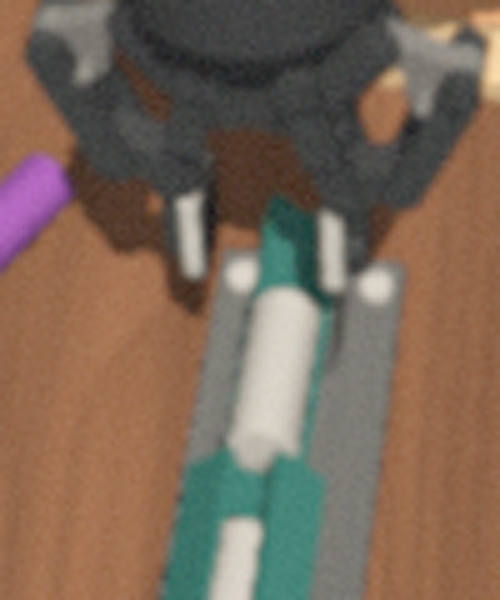

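The blank lies in the V, short of the mouth. Next I'll close the fingers, move behind it and push.

```bash
sed -i 's/O=np.array(\[.5572/O=np.array([.5545/' mag.py; python3 -c "
from plan import *
from mag import *
show(M(-.105,0,.026),-3.8)"
```

```text
t 21.8 p [0.5545 0.0811 0.0997] yaw -5.54 tilt [ 5.1e-03 -3.0e-04 -1.0e+00] F [2.3 0.8 1.2] w 0.0362
spin rad -0.03 then shift cm (target-yaw axes) [-0.27  6.57  7.37]
```

Emit:
carry_out(steps="0 0 0 -0.03; -0.1 2.2 0 0; 0 2.2 0 0; 0 2.2 0 0; 0 0 1 0; 0 0 1 0; 0 0 1 0; 0 0 0 0", jaw=0)

```text
t: 22.8
eef_pos: [0.5458, 0.0162, 0.064]
ee_rot: [[0.998, -0.066, -0.003], [-0.066, -0.998, 0.001], [-0.003, -0.0, -1.0]]
contact_force: [-0.0, 0.9, -0.7]
grip_width: -0.0
```

```bash
python3 -c "
from plan import *
from mag import *
show(M(-.105,0,.026),-3.8)"
```

```text
t 22.8 p [0.5458 0.0162 0.064 ] yaw -3.78 tilt [-2.8e-03  6.0e-04 -1.0e+00] F [-0.   0.9 -0.7] w -0.0
spin rad 0.0 then shift cm (target-yaw axes) [0.18 0.03 3.8 ]
```

Emit:
carry_out(steps="0.1 0 1 0; 0 0 1 0; 0 0 1 0; 0 0 0.6 0; 0 0 0.2 0; 0 0 0 0; 0 0 0 0; 0 0 0 0")

```text
t: 23.8
eef_pos: [0.5483, 0.0152, 0.0279]
ee_rot: [[0.998, -0.067, 0.001], [-0.067, -0.998, -0.0], [0.001, 0.0, -1.0]]
contact_force: [-0.4, -0.9, 0.1]
grip_width: 0.0001
```

```bash
python3 -c "
from plan import *
from mag import *
from h import *
show(M(-.105,0,.026),-3.8)
from station import read_camera
import cv2,numpy as np
b=read_camera('side');cv2.imwrite('pics/b4s.png',b)
cv2.imwrite('pics/b4.png',cv2.resize(b[200:320,240:340],None,fx=5,fy=5,interpolation=cv2.INTER_CUBIC))
"
```

```text
t 23.8 p [0.5483 0.0152 0.0279] yaw -3.84 tilt [ 7.e-04 -1.e-04 -1.e+00] F [-0.4 -0.9  0.1] w 0.0001
spin rad -0.001 then shift cm (target-yaw axes) [-0.08 -0.05  0.19]
```

View pics/b4.png

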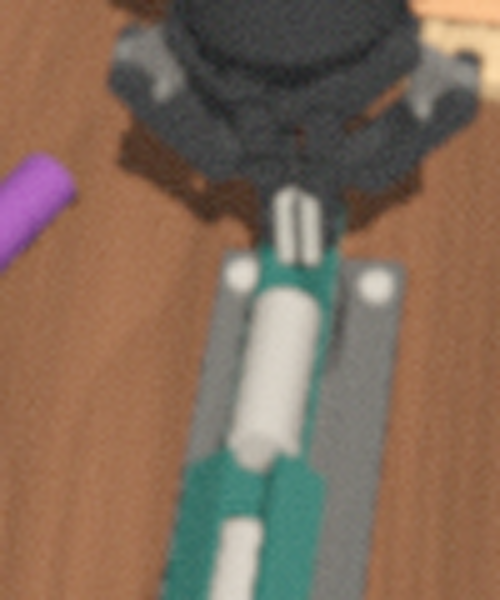

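Emit:
carry_out(steps="-0.05 0 0.2 0; 0 -0.5 0 0; 0 -0.5 0 0; 0 -0.5 0 0; 0 -0.5 0 0; 0 -0.5 0 0; 0 -0.5 0 0; 0 -0.5 0 0", squeeze=40)

```text
t: 24.85
eef_pos: [0.5498, 0.0504, 0.0255]
ee_rot: [[0.998, -0.067, 0.0], [-0.067, -0.998, -0.0], [0.0, 0.0, -1.0]]
contact_force: [1.1, -1.6, 0.7]
grip_width: -0.0003
```

Emit:
carry_out(steps="0 -0.4 0 0; 0 -0.4 0 0; 0 -0.4 0 0; 0 -0.4 0 0; 0 -0.4 0 0; 0 -0.4 0 0; 0 0 0 0; 0 0 0 0")

```text
t: 25.85
eef_pos: [0.5514, 0.0746, 0.0255]
ee_rot: [[0.998, -0.067, 0.0], [-0.067, -0.998, 0.001], [0.0, -0.001, -1.0]]
contact_force: [0.5, 0.4, 1.4]
grip_width: 0.0001
```

```bash
python3 -c "
from plan import *
from mag import *
from h import *
show(M(-.02,0,.026),-3.8)
from station import read_camera
import cv2,numpy as np
b=read_camera('side');cv2.imwrite('pics/b5s.png',b)
cv2.imwrite('pics/b5.png',cv2.resize(b[220:370,240:340],None,fx=4,fy=4,interpolation=cv2.INTER_CUBIC))
"
```

```text
t 25.85 p [0.5514 0.0746 0.0255] yaw -3.84 tilt [ 1.e-04  6.e-04 -1.e+00] F [0.5 0.4 1.4] w 0.0001
spin rad -0.001 then shift cm (target-yaw axes) [ 0.   -2.6  -0.05]
```

View pics/b5.png

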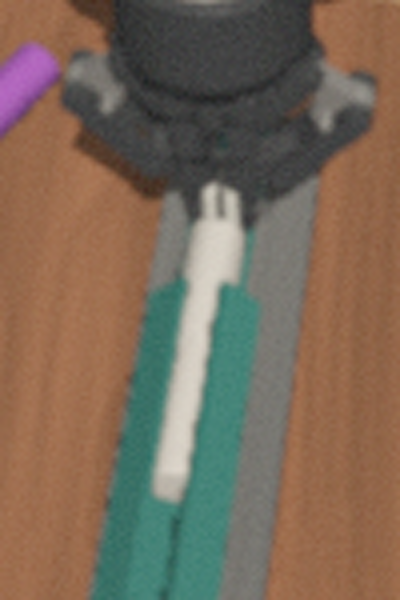

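The blank has entered the tube and touches the blank inside. I'll push it on to about 9 mm short of the mouth.

Emit:
carry_out(steps="0 -0.35 0 0; 0 -0.35 0 0; 0 -0.35 0 0; 0 -0.35 0 0; 0 -0.35 0 0; 0 -0.35 0 0; 0 -0.35 0 0; 0 -0.1 0 0")

```text
t: 26.9
eef_pos: [0.5531, 0.0999, 0.0255]
ee_rot: [[0.998, -0.067, 0.0], [-0.067, -0.998, 0.0], [0.0, -0.0, -1.0]]
contact_force: [0.1, -2.4, 0.2]
grip_width: 0.0002
```

```bash
python3 -c "
from plan import *
from mag import *
from h import *
show(M(-.02,0,.026),-3.8)
from station import read_camera
import cv2,numpy as np
b=read_camera('side');cv2.imwrite('pics/b6s.png',b)
cv2.imwrite('pics/b6.png',cv2.resize(b[220:370,240:340],None,fx=4,fy=4,interpolation=cv2.INTER_CUBIC))
"
```

```text
t 26.9 p [0.5531 0.0999 0.0255] yaw -3.82 tilt [ 1.e-04  0.e+00 -1.e+00] F [ 0.1 -2.4  0.2] w 0.0002
spin rad -0.0 then shift cm (target-yaw axes) [ 0.   -0.06 -0.05]
```

View pics/b6.png

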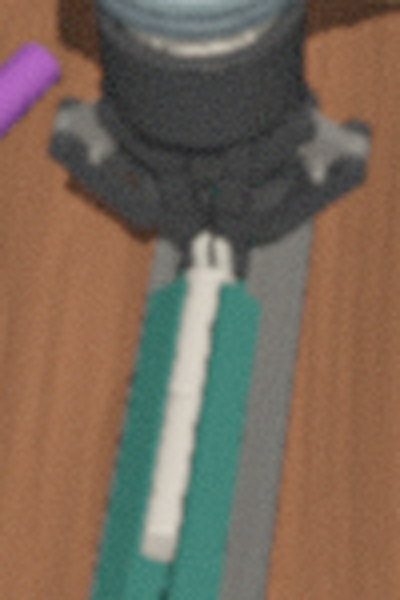

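Both blanks are in contact end to end; the front edge of the deeper one is now at about side (280,357). I'll back off, rise and turn for the second blank.

Emit:
carry_out(steps="0 1 0 0; 0 0.5 -2 0; 0 0 -3 0; 0 0 -2.5 0.15; 0 0 0 0.187; 0 0 0 0.187; 0 0 0 0.187; 0 0 0 0.187", jaw=4.2)

```text
t: 27.95
eef_pos: [0.5516, 0.085, 0.1002]
ee_rot: [[0.564, -0.826, -0.001], [-0.826, -0.564, 0.001], [-0.001, 0.0, -1.0]]
contact_force: [-0.3, 0.8, 0.1]
grip_width: 0.042
```

```bash
python3 -c "
from plan import *
show([.4925,-.2076,.06],-98)"
```

```text
t 27.95 p [0.5516 0.085  0.1002] yaw -55.65 tilt [-1.e-03  9.e-04 -1.e+00] F [-0.3  0.8  0.1] w 0.042
spin rad 0.739 then shift cm (target-yaw axes) [29.8   1.78  4.02]
```

Emit:
carry_out(steps="0 0 0 0.186; 0 0 0 0.186; 0 0 0 0.186; 0 0 0 0.186; 5 0.3 0 0; 5 0.3 0 0; 5 0.3 0 0; 5 0.3 0 0")

```text
t: 28.95
eef_pos: [0.512, -0.1127, 0.1004]
ee_rot: [[-0.138, -0.99, -0.0], [-0.99, 0.138, 0.001], [-0.001, 0.0, -1.0]]
contact_force: [1.7, -0.3, -0.5]
grip_width: 0.0419
```

Emit:
carry_out(steps="5 0.3 0 0; 4.8 0.28 0 0; 0 0 2 0; 0 0 2 0; 0 0 0 0; 0 0 0 0; 0 0 0 0; 0 0 0 0")

```text
t: 29.95
eef_pos: [0.4939, -0.2082, 0.0612]
ee_rot: [[-0.137, -0.991, 0.001], [-0.991, 0.137, -0.001], [0.001, -0.001, -1.0]]
contact_force: [-0.5, -0.4, 0.7]
grip_width: 0.0423
```

```bash
python3 -c "
from plan import *
show([.4925,-.2076,-.0032],-98)
from h import *
from station import read_camera
b=read_camera('side');cv2.imwrite('pics/c1.png',cv2.resize(b[110:220,280:390],None,fx=5,fy=5,interpolation=cv2.INTER_CUBIC))"
```

```text
t 29.95 p [ 0.4939 -0.2082  0.0612] yaw -97.9 tilt [ 1.1e-03 -7.0e-04 -1.0e+00] F [-0.5 -0.4  0.7] w 0.0423
spin rad 0.002 then shift cm (target-yaw axes) [-0.04  0.15  6.44]
```

View pics/c1.png

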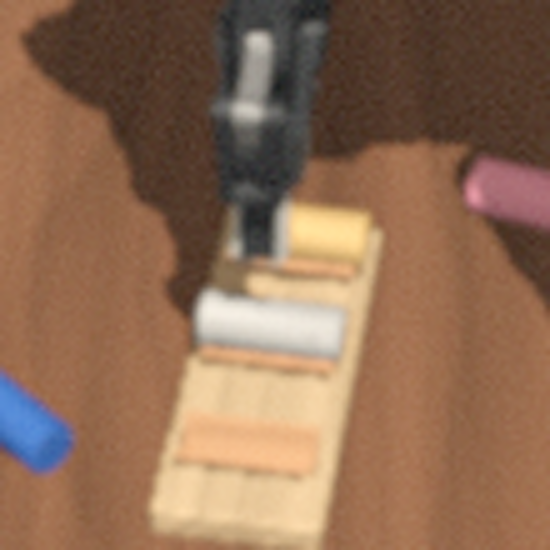

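The fingers are over the middle steel blank. I'll shift a little toward its middle and descend to the same height as before.

Emit:
carry_out(steps="-0.04 0.4 1.5 0; 0 0 1.5 0; 0 0 1.2 0; 0 0 1 0; 0 0 0.6 0; 0 0 0.4 0; 0 0 0 0; 0 0 0 0", jaw=4)

```text
t: 31.0
eef_pos: [0.4898, -0.2073, -0.0011]
ee_rot: [[-0.138, -0.99, 0.001], [-0.99, 0.138, -0.0], [0.0, -0.001, -1.0]]
contact_force: [0.3, 0.8, 1.1]
grip_width: 0.0398
```

```bash
python3 -c "
from plan import *
show([.490,-.2076,-.0034],-98)
from h import *
from station import read_camera
b=read_camera('side');cv2.imwrite('pics/c2.png',cv2.resize(b[130:210,290:370],None,fx=7,fy=7,interpolation=cv2.INTER_CUBIC))"
```

```text
t 31.0 p [ 0.4898 -0.2073 -0.0011] yaw -97.92 tilt [ 6.e-04 -4.e-04 -1.e+00] F [0.3 0.8 1.1] w 0.0398
spin rad 0.001 then shift cm (target-yaw axes) [ 0.03 -0.02  0.23]
```

View pics/c2.png

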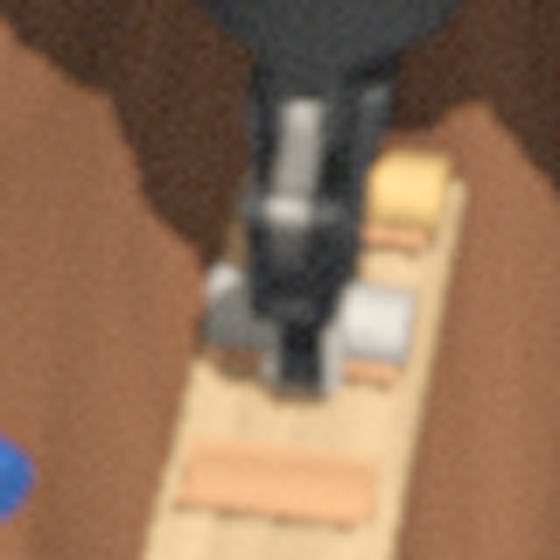

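Straddling cleanly. I'll lower 2.5 mm and close.

Emit:
carry_out(steps="0 0 0.12 0; 0 0 0.12 0; 0 0 0 0; 0 0 0 0; 0 0 0 0; 0 0 0 0; 0 0 0 0; 0 0 0 0")

```text
t: 32.05
eef_pos: [0.4895, -0.2071, -0.0039]
ee_rot: [[-0.138, -0.99, 0.0], [-0.99, 0.138, -0.0], [0.0, -0.0, -1.0]]
contact_force: [0.3, -0.2, 0.4]
grip_width: 0.0399
```

Emit:
carry_out(steps="0 0 0 0; 0 0 0 0; 0 0 0 0; 0 0 0 0; 0 0 0 0; 0 0 0 0; 0 0 0 0; 0 0 0 0", jaw=1.8, squeeze=40)

```text
t: 33.05
eef_pos: [0.4896, -0.207, -0.0036]
ee_rot: [[-0.138, -0.99, -0.0], [-0.99, 0.138, 0.0], [-0.0, 0.0, -1.0]]
contact_force: [-2.0, 1.3, 5.0]
grip_width: 0.0253
```

```bash
python3 -c "
from plan import *
show([.490,-.2076,-.0034],-98)"
```

```text
t 33.05 p [ 0.4896 -0.207  -0.0036] yaw -97.91 tilt [-0.e+00  1.e-04 -1.e+00] F [-2.   1.3  5. ] w 0.0253
spin rad 0.002 then shift cm (target-yaw axes) [ 0.05 -0.05 -0.02]
```

Width is 25 mm, the same as the good grip before. Lifting.

Emit:
carry_out(steps="0 0 0 0; 0 0 0 0; 0 0 -0.3 0; 0 0 -0.5 0; 0 0 -0.8 0; 0 0 -1 0; 0 0 -1 0; 0 0 0 0", squeeze=60)

```text
t: 34.05
eef_pos: [0.4905, -0.2077, 0.0336]
ee_rot: [[-0.138, -0.99, 0.002], [-0.99, 0.138, -0.002], [0.001, -0.002, -1.0]]
contact_force: [0.3, 0.6, -1.7]
grip_width: 0.0217
```

```bash
python3 -c "
from plan import *
show([.490,-.2076,-.0034],-98)
from h import *
from station import read_camera
b=read_camera('side');cv2.imwrite('pics/c3.png',cv2.resize(b[130:210,290:370],None,fx=7,fy=7,interpolation=cv2.INTER_CUBIC))"
```

```text
t 34.05 p [ 0.4905 -0.2077  0.0336] yaw -97.91 tilt [ 0.0023 -0.0017 -1.    ] F [ 0.3  0.6 -1.7] w 0.0217
spin rad 0.002 then shift cm (target-yaw axes) [-0.01  0.05  3.7 ]
```

View pics/c3.png

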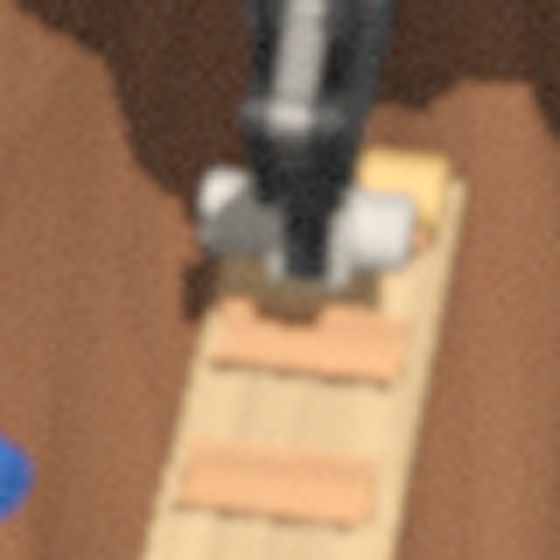

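Held, with the brass blank untouched. I'll carry it over the trough.

Emit:
carry_out(steps="0 0 -3 0; 0 0 -3 0; 0 0 0 -0.183; 0 0 0 -0.183; 0 0 0 -0.183; 0 0 0 -0.183; 0 0 0 -0.183; 0 0 0 -0.183")

```text
t: 35.1
eef_pos: [0.4891, -0.2068, 0.0917]
ee_rot: [[0.823, -0.569, -0.001], [-0.569, -0.823, 0.0], [-0.001, 0.0, -1.0]]
contact_force: [-0.1, -0.2, -1.5]
grip_width: 0.0215
```

```bash
python3 -c "
from plan import *
from mag import *
show(M(-.048,0,.085),-3.8)
"
```

```text
t 35.1 p [ 0.4891 -0.2068  0.0917] yaw -34.66 tilt [-7.e-04  5.e-04 -1.e+00] F [-0.1 -0.2 -1.5] w 0.0215
spin rad -0.539 then shift cm (target-yaw axes) [  4.35 -28.3    0.67]
```

Emit:
carry_out(steps="0 0 0 -0.182; 0 0 0 -0.182; 0 0 0 -0.181; 0.72 -4.72 0 0; 0.72 -4.72 0 0; 0.72 -4.72 0 0; 0.72 -4.72 0 0; 0.72 -4.72 0 0")

```text
t: 36.1
eef_pos: [0.5409, 0.0276, 0.0918]
ee_rot: [[0.998, -0.066, -0.0], [-0.066, -0.998, 0.0], [-0.0, 0.0, -1.0]]
contact_force: [1.0, 0.5, -1.9]
grip_width: 0.0216
```

Emit:
carry_out(steps="0.72 -4.7 0 0; 0 0 1.5 0; 0 0 1.5 0; 0 0 0 0; 0 0 0 0; 0 0 0 0; 0 0 0 0; 0 0 0 0")

```text
t: 37.1
eef_pos: [0.5515, 0.0723, 0.0624]
ee_rot: [[0.998, -0.066, 0.001], [-0.066, -0.998, -0.0], [0.001, 0.0, -1.0]]
contact_force: [0.1, 0.6, -2.6]
grip_width: 0.0218
```

```bash
python3 -c "
from plan import *
from mag import *
from h import *
show(M(-.048,0,.029),-3.8)
from station import read_camera
b=read_camera('side');cv2.imwrite('pics/d1s.png',b)
cv2.imwrite('pics/d1.png',cv2.resize(b[220:320,250:340],None,fx=6,fy=6,interpolation=cv2.INTER_CUBIC))
"
```

```text
t 37.1 p [0.5515 0.0723 0.0624] yaw -3.79 tilt [ 6.e-04 -1.e-04 -1.e+00] F [ 0.1  0.6 -2.6] w 0.0218
spin rad 0.0 then shift cm (target-yaw axes) [-0.02 -0.03  3.34]
```

View pics/d1.png

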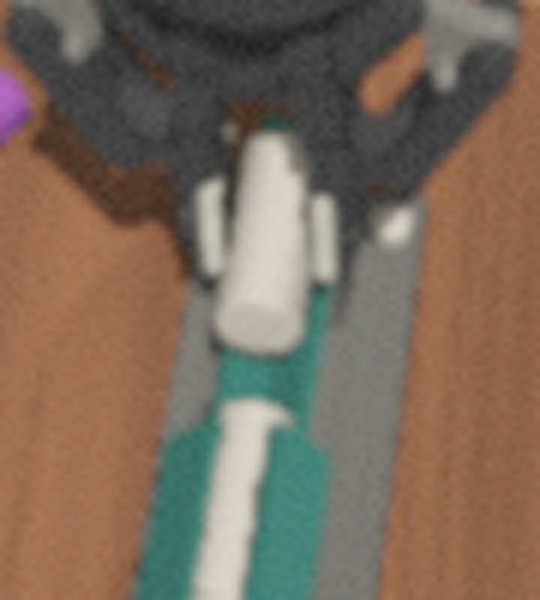

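```bash
python3 -c "
from mag import *
from h import *
def inv(P): q=P[:2]-O; return np.round([q@d*1000,q@n*1000],1)
print(inv(ray('side',(250+255/6,220+402/6),.074)))
for z in (.0965,.0995): print(inv(ray('side',(250+259/6,220+328/6),z)),inv(ray('side',(250+274/6,220+135/6),z+.006)))
"
```

```text
[-10.5  -1.9]
[-18.8  -1.1] [-81.6  -5.4]
[-16.5  -0.6] [-79.1  -4.9]
```

Emit:
carry_out(steps="0 0.2 0 0.035; 0 0 1 0; 0 0 0.8 0; 0 0 0.7 0; 0 0 0.5 0; 0 0 0.25 0; 0 0 0.1 0; 0 0 0 0")

```text
t: 38.15
eef_pos: [0.5514, 0.0705, 0.0288]
ee_rot: [[0.995, -0.101, 0.0], [-0.101, -0.995, -0.0], [0.0, -0.0, -1.0]]
contact_force: [0.1, -0.0, -2.4]
grip_width: 0.0216
```

```bash
python3 -c "
from plan import *
from mag import *
from h import *
show(M(-.048,0,.028),-3.8)
from station import read_camera
b=read_camera('side');cv2.imwrite('pics/d2s.png',b)
cv2.imwrite('pics/d2.png',cv2.resize(b[220:320,250:340],None,fx=6,fy=6,interpolation=cv2.INTER_CUBIC))
"
```

```text
t 38.15 p [0.5514 0.0705 0.0288] yaw -5.78 tilt [ 4.e-04 -0.e+00 -1.e+00] F [ 0.1 -0.  -2.4] w 0.0216
spin rad -0.035 then shift cm (target-yaw axes) [-0.02 -0.21  0.08]
```

View pics/d2.png

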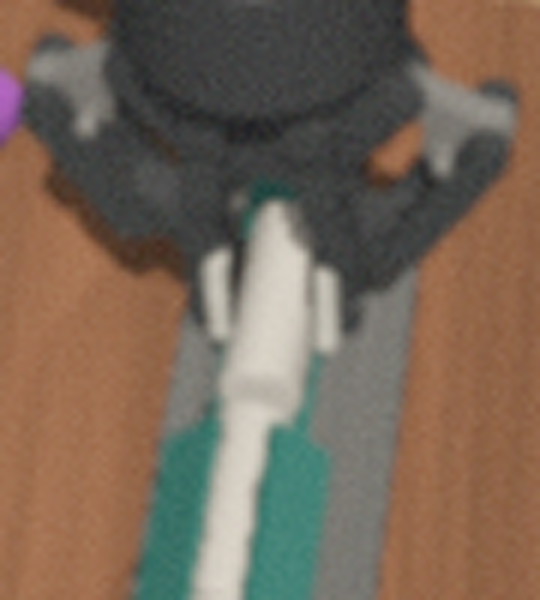

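Emit:
carry_out(steps="0 0 0.1 0; 0 0 0.1 0; 0 0 0 0; 0 0 0 0; 0 0 0 0; 0 0 0 0; 0 0 0 0; 0 0 0 0")

```text
t: 39.2
eef_pos: [0.5517, 0.0704, 0.0282]
ee_rot: [[0.995, -0.101, 0.001], [-0.101, -0.995, -0.0], [0.001, 0.0, -1.0]]
contact_force: [-5.5, 0.8, 10.4]
grip_width: 0.0217
```

Emit:
carry_out(steps="0 0 0 0; 0 0 0 0; 0 0 0 0; 0 0 0 0; 0 0 -1 0; 0 0 -2 0; 0 0 -2 0; 0 0 -2 0", jaw=3.6)

```text
t: 40.2
eef_pos: [0.5514, 0.0704, 0.0979]
ee_rot: [[0.995, -0.101, 0.001], [-0.101, -0.995, -0.0], [0.001, -0.0, -1.0]]
contact_force: [0.2, 0.3, -0.4]
grip_width: 0.036
```

Emit:
carry_out(steps="0 0 0 -0.035; 0 2.2 0 0; 0 2.2 0 0; 0 2.2 0 0; 0 0 0 0; 0 0 0 0; 0 0 0 0; 0 0 0 0", jaw=0, squeeze=40)

```text
t: 41.2
eef_pos: [0.5468, 0.0052, 0.0965]
ee_rot: [[0.998, -0.065, -0.0], [-0.065, -0.998, 0.0], [-0.0, -0.0, -1.0]]
contact_force: [-0.3, 0.3, 0.6]
grip_width: 0.0
```

```bash
python3 -c "
from plan import *
from mag import *
from h import *
show(M(-.115,0,.0255),-3.8)
from station import read_camera
b=read_camera('side');cv2.imwrite('pics/d3s.png',b)
cv2.imwrite('pics/d3.png',cv2.resize(b[200:320,240:340],None,fx=5,fy=5,interpolation=cv2.INTER_CUBIC))
"
```

```text
t 41.2 p [0.5468 0.0052 0.0965] yaw -3.73 tilt [-0.e+00  2.e-04 -1.e+00] F [-0.3  0.3  0.6] w 0.0
spin rad 0.001 then shift cm (target-yaw axes) [ 0.01 -0.05  7.1 ]
```

View pics/d3.png

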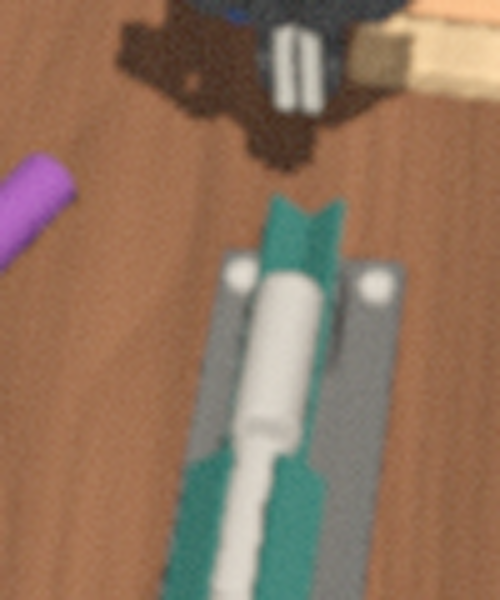

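Seated in the V behind blank 1. I'll lower the fingers behind it and push.

Emit:
carry_out(steps="0 0 1.8 0; 0 0 1.8 0; 0 0 1.6 0; 0 0 1.2 0; 0 0 0.6 0; 0 0 0.1 0; 0 0 0 0; 0 0 0 0")

```text
t: 42.25
eef_pos: [0.547, 0.0046, 0.026]
ee_rot: [[0.998, -0.066, 0.001], [-0.066, -0.998, -0.0], [0.001, 0.0, -1.0]]
contact_force: [-0.5, -0.7, 0.3]
grip_width: 0.0002
```

```bash
python3 -c "
from plan import *
from mag import *
show(M(-.023,0,.0255),-3.8)
"
```

```text
t 42.25 p [0.547  0.0046 0.026 ] yaw -3.78 tilt [ 6.e-04 -1.e-04 -1.e+00] F [-0.5 -0.7  0.3] w 0.0002
spin rad 0.0 then shift cm (target-yaw axes) [-0.02 -9.32  0.05]
```

Emit:
carry_out(steps="0 -0.5 0.05 0; 0 -0.5 0 0; 0 -0.5 0 0; 0 -0.5 0 0; 0 -0.5 0 0; 0 -0.4 0 0; 0 -0.4 0 0; 0 -0.4 0 0")

```text
t: 43.25
eef_pos: [0.5495, 0.0413, 0.0252]
ee_rot: [[0.998, -0.066, 0.0], [-0.066, -0.998, -0.001], [0.0, 0.001, -1.0]]
contact_force: [0.6, -4.5, 2.0]
grip_width: 0.0002
```

Emit:
carry_out(steps="0 -0.4 0 0; 0 -0.4 0 0; 0 -0.4 0 0; 0 -0.4 0 0; 0 -0.4 0 0; 0 -0.4 0 0; 0 -0.4 0 0; 0 -0.4 0 0")

```text
t: 44.25
eef_pos: [0.5515, 0.0737, 0.0252]
ee_rot: [[0.998, -0.066, 0.0], [-0.066, -0.998, -0.0], [0.0, 0.0, -1.0]]
contact_force: [0.8, -4.8, 3.5]
grip_width: 0.0002
```

```bash
python3 -c "
from plan import *
from mag import *
from h import *
show(M(-.023,0,.0255),-3.8)
from station import read_camera
b=read_camera('side');cv2.imwrite('pics/d4s.png',b)
cv2.imwrite('pics/d4.png',cv2.resize(b[230:420,240:340],None,fx=3.15,fy=3.15,interpolation=cv2.INTER_CUBIC))
"
```

```text
t 44.25 p [0.5515 0.0737 0.0252] yaw -3.78 tilt [ 3.e-04 -1.e-04 -1.e+00] F [ 0.8 -4.8  3.5] w 0.0002
spin rad 0.0 then shift cm (target-yaw axes) [-0.01 -2.39 -0.03]
```

View pics/d4.png

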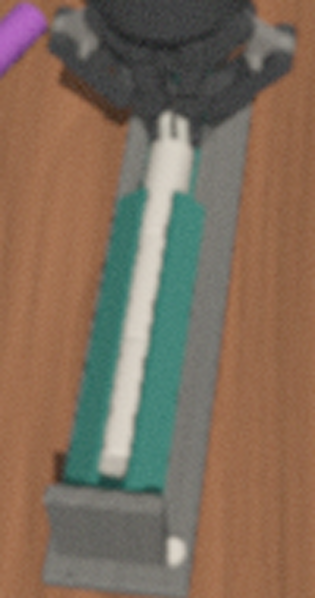

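The train of three is sliding at about 5 N. I'll do the last stretch slowly.

Emit:
carry_out(steps="0 -0.25 0 0; 0 -0.25 0 0; 0 -0.25 0 0; 0 -0.25 0 0; 0 -0.2 0 0; 0 -0.2 0 0; 0 -0.2 0 0; 0 -0.1 0 0")

```text
t: 45.3
eef_pos: [0.5526, 0.0904, 0.0252]
ee_rot: [[0.998, -0.066, 0.0], [-0.066, -0.998, -0.0], [0.0, 0.0, -1.0]]
contact_force: [1.5, -5.3, 2.5]
grip_width: -0.0
```

Emit:
carry_out(steps="0 -0.1 0 0; 0 -0.1 0 0; 0 -0.1 0 0; 0 -0.05 0 0; 0 -0.05 0 0; 0 -0.05 0 0; 0 -0.05 0 0; 0 0 0 0")

```text
t: 46.3
eef_pos: [0.5529, 0.0953, 0.0252]
ee_rot: [[0.998, -0.066, 0.0], [-0.066, -0.998, -0.0], [0.0, 0.0, -1.0]]
contact_force: [1.1, -3.6, 3.0]
grip_width: -0.0002
```

```bash
python3 -c "
from plan import *
from mag import *
from h import *
show(M(-.023,0,.0255),-3.8)
from station import read_camera
b=read_camera('side');cv2.imwrite('pics/d5s.png',b)
cv2.imwrite('pics/d5.png',cv2.resize(b[260:410,240:340],None,fx=4,fy=4,interpolation=cv2.INTER_CUBIC))
"
```

```text
t 46.3 p [0.5529 0.0953 0.0252] yaw -3.78 tilt [ 2.e-04 -1.e-04 -1.e+00] F [ 1.1 -3.6  3. ] w -0.0002
spin rad 0.0 then shift cm (target-yaw axes) [-0.01 -0.22 -0.03]
```

View pics/d5.png

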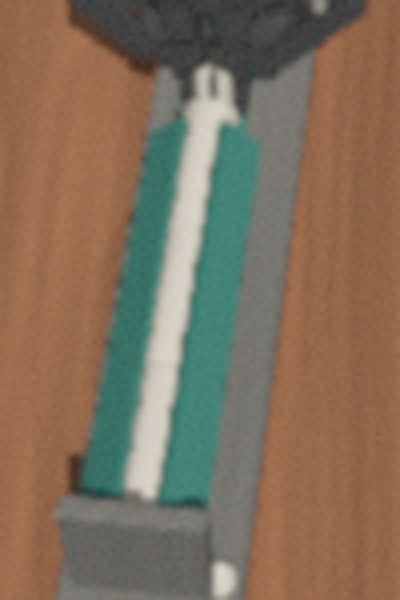

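Emit:
carry_out(steps="0 -0.04 0 0; 0 -0.04 0 0; 0 -0.04 0 0; 0 -0.04 0 0; 0 -0.04 0 0; 0 -0.04 0 0; 0 0 0 0; 0 0 0 0")

```text
t: 47.35
eef_pos: [0.5531, 0.0977, 0.0252]
ee_rot: [[0.998, -0.066, 0.0], [-0.066, -0.998, -0.0], [0.0, 0.0, -1.0]]
contact_force: [1.8, -4.1, 3.4]
grip_width: -0.0
```

Emit:
carry_out(steps="0 -0.04 0 0; 0 -0.04 0 0; 0 -0.04 0 0; 0 -0.04 0 0; 0 0 0 0; 0 0 0 0; 0 0 0 0; 0 0 0 0")

```text
t: 48.35
eef_pos: [0.5532, 0.0989, 0.0252]
ee_rot: [[0.998, -0.066, 0.0], [-0.066, -0.998, -0.001], [0.0, 0.001, -1.0]]
contact_force: [1.8, -6.4, 3.7]
grip_width: 0.0004
```

Emit:
carry_out(steps="0 -0.03 0 0; 0 -0.03 0 0; 0 -0.03 0 0; 0 -0.03 0 0; 0 0 0 0; 0 0 0 0; 0 0 0 0; 0 0 0 0")

```text
t: 49.35
eef_pos: [0.5532, 0.099, 0.0252]
ee_rot: [[0.998, -0.066, -0.0], [-0.066, -0.998, -0.002], [-0.0, 0.002, -1.0]]
contact_force: [0.8, -10.5, 3.8]
grip_width: -0.0001
```

The TCP has stopped (0.1 mm for a 1.2 mm command) and the force is rising to 10.5 N. It isn't the mouth, because the fingers passed this point freely before. The stack is against the end. One more small press, then I'll back off.

Emit:
carry_out(steps="0 -0.04 0 0; 0 -0.04 0 0; 0 -0.04 0 0; 0 -0.04 0 0; 0 0 0 0; 0 0 0 0; 0 0 0 0; 0 0 0 0")

```text
t: 50.35
eef_pos: [0.5532, 0.099, 0.0252]
ee_rot: [[0.998, -0.066, -0.001], [-0.066, -0.998, -0.005], [-0.001, 0.005, -1.0]]
contact_force: [0.1, -17.5, 4.3]
grip_width: 0.0001
```

Emit:
carry_out(steps="0 0.3 0 0; 0 0.7 0 0; 0 1 0 0; 0 1 -1 0; 0 1 -3 0; 0 2 -3 0; 0 3 -3 0; 0 0 0 0")

```text
t: 51.35
eef_pos: [0.5484, 0.0101, 0.1277]
ee_rot: [[0.998, -0.068, 0.004], [-0.068, -0.998, -0.001], [0.004, 0.001, -1.0]]
contact_force: [-0.2, 0.9, -0.6]
grip_width: 0.0003
```

Emit:
carry_out(steps="0 4 -3 0; 0 4 -2 0; 0 4 0 0; 0 4 0 0; 0 4 0 0; 0 0 0 0; 0 0 0 0; 0 0 0 0")

```text
t: 52.35
eef_pos: [0.5339, -0.1857, 0.1745]
ee_rot: [[0.998, -0.065, -0.001], [-0.065, -0.998, 0.001], [-0.001, -0.001, -1.0]]
contact_force: [-0.3, 1.0, -0.2]
grip_width: -0.0
```

```bash
python3 -c "
from plan import *
from h import *
show([.5,.1,.1])
from station import read_camera
b=read_camera('side');cv2.imwrite('pics/e1s.png',b);a=read_camera('top');cv2.imwrite('pics/e1t.png',a)
c=np.zeros((600,800,3),np.uint8)
c[:600,:300]=cv2.resize(b[240:420,240:330],(300,600),interpolation=cv2.INTER_CUBIC);c[:250,300:]=cv2.resize(a[190:290,140:340],(500,250),interpolation=cv2.INTER_CUBIC);cv2.imwrite('pics/e1.png',c)
"
```

```text
t 52.35 p [ 0.5339 -0.1857  0.1745] yaw -3.7 tilt [-0.0011  0.001  -1.    ] F [-0.3  1.  -0.2] w -0.0
spin rad 0.0 then shift cm (target-yaw axes) [ -5.22 -28.29   7.45]
```

View pics/e1.png

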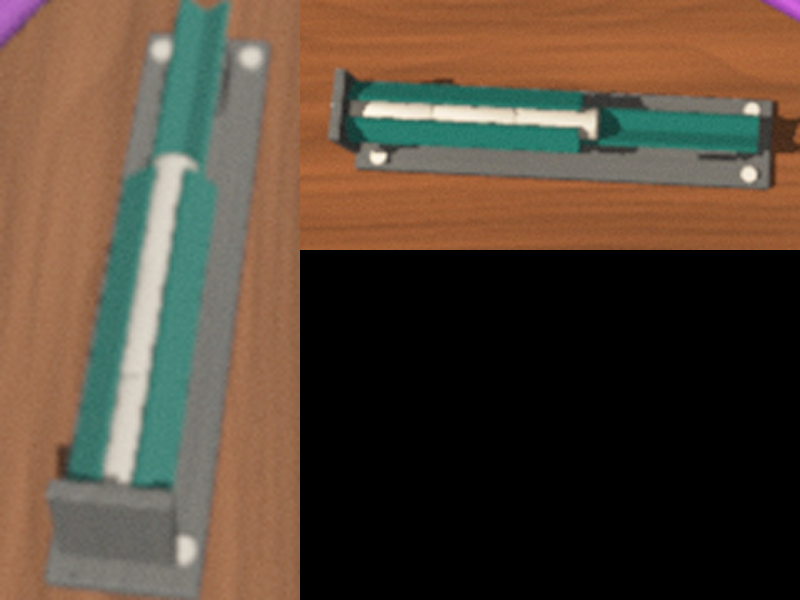

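View pics/e1t.png

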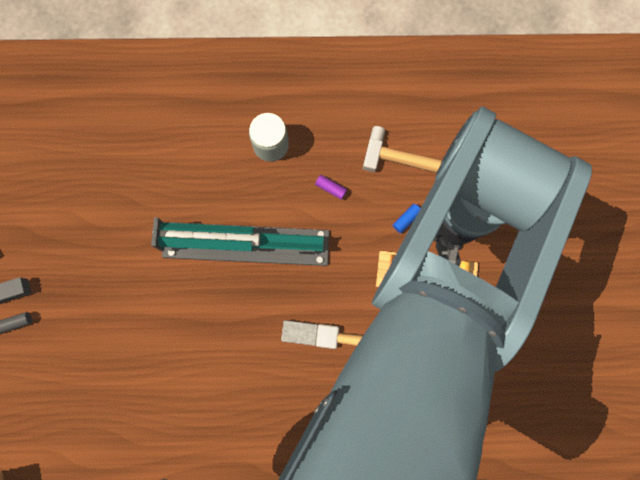

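View pics/e1s.png

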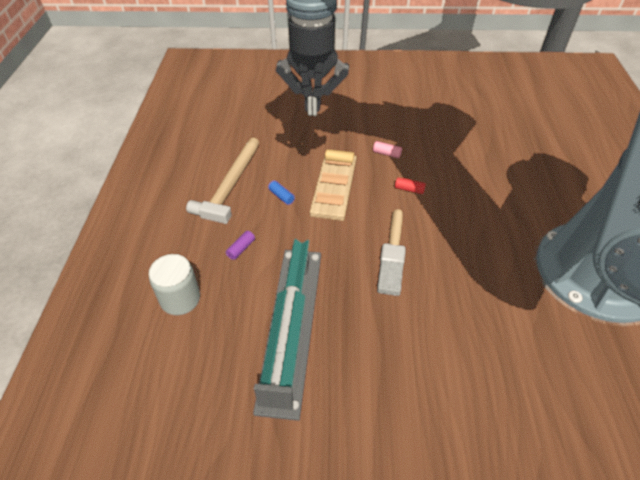

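```bash
python3 -c "
from mag import *
from h import *
O=np.array([.5572,.1205])
def inv(P): q=P[:2]-O; return np.round([q@d*1000,q@n*1000],1)
a=cv2.imread('pics/e1t.png').astype(int);b=cv2.imread('pics/e1s.png').astype(int)
u0=proj('top',M(.168,0,.074));print('plate top-view',u0,proj('top',M(.168,0,.092)),'rear exp',proj('top',M(-.012,0,.070)),proj('side',M(-.012,0,.074)),proj('side',M(.168,0,.074)),proj('side',M(.168,0,.092)))
for v in range(232,242): print(v,[int(x) for x in a[v,154:176].min(1)],'|',[int(x) for x in a[v,252:264].min(1)])
print([ (v,int(b[v,286:296].min(1).max())) for v in range(280,296)])
print([ (v,b[v,274:277].mean(0).round().tolist()) for v in range(374,390)])
for c in (165,166,167): print(inv(ray('top',(c,235.5),.073)))
for c in (258,259,260): print(inv(ray('top',(c,239),.070)))
"
python3 - <<'E'
import cv2
a=cv2.imread('pics/e1t.png')
cv2.imwrite('pics/e2.png',cv2.resize(a[215:260,148:193],None,fx=12,fy=12,interpolation=cv2.INTER_NEAREST))
E
```

```text
plate top-view [159.45505458 234.29949706] [156.65268137 232.43942867] rear exp [258.63267789 239.6588877 ] [293.8134551  286.34126854] [276.03059493 391.08158773] [275.14412211 385.50191016]
232 [110, 112, 87, 44, 44, 50, 83, 98, 103, 99, 101, 104, 153, 198, 209, 205, 202, 202, 200, 196, 192, 189] | [48, 49, 54, 51, 55, 64, 60, 49, 49, 55, 60, 54]
233 [112, 111, 86, 51, 37, 57, 84, 102, 104, 101, 99, 116, 188, 228, 227, 224, 224, 223, 220, 215, 213, 210] | [68, 72, 69, 81, 89, 101, 90, 65, 34, 38, 39, 46]
234 [112, 112, 81, 41, 31, 61, 93, 104, 104, 103, 109, 164, 225, 232, 232, 232, 230, 228, 227, 227, 225, 222] | [89, 90, 115, 133, 136, 145, 119, 76, 32, 25, 29, 27]
235 [114, 112, 83, 44, 41, 58, 87, 102, 99, 99, 106, 183, 226, 229, 229, 229, 227, 225, 226, 228, 227, 227] | [150, 151, 160, 167, 173, 168, 135, 84, 35, 19, 27, 23]
236 [112, 103, 72, 45, 31, 47, 70, 83, 83, 86, 96, 143, 171, 173, 177, 182, 186, 189, 185, 172, 174, 177] | [187, 192, 186, 183, 189, 181, 141, 79, 47, 22, 26, 25]
237 [115, 96, 70, 42, 34, 29, 31, 31, 42, 38, 47, 61, 77, 69, 79, 87, 103, 113, 96, 81, 78, 
[... 723 characters left out ...]
3), (285, 107), (286, 166), (287, 190), (288, 199), (289, 201), (290, 200), (291, 199), (292, 200), (293, 199), (294, 201), (295, 201)]
[(374, [195.0, 206.0, 212.0]), (375, [195.0, 206.0, 214.0]), (376, [196.0, 207.0, 214.0]), (377, [195.0, 206.0, 213.0]), (378, [197.0, 209.0, 215.0]), (379, [198.0, 209.0, 216.0]), (380, [199.0, 210.0, 217.0]), (381, [194.0, 205.0, 211.0]), (382, [179.0, 190.0, 196.0]), (383, [158.0, 168.0, 174.0]), (384, [135.0, 143.0, 149.0]), (385, [112.0, 120.0, 123.0]), (386, [111.0, 117.0, 120.0]), (387, [115.0, 120.0, 122.0]), (388, [120.0, 125.0, 127.0]), (389, [120.0, 126.0, 128.0])]
[157.9   4.2]
[156.    4.1]
[154.2   4. ]
[-10.9   1.5]
[-12.8   1.4]
[-14.6   1.3]
```

View pics/e2.png

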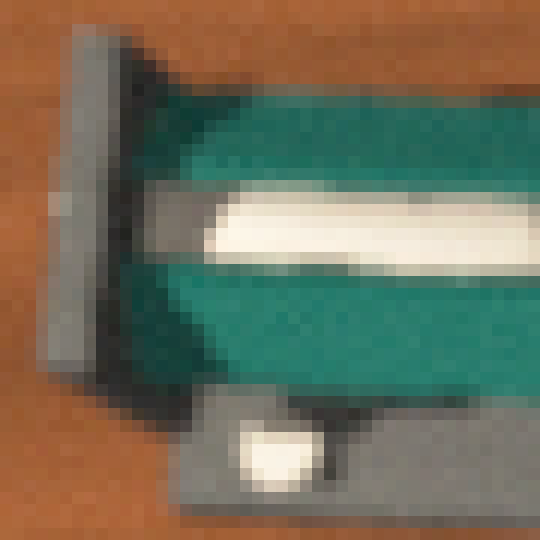

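Top view: the blanks reach the plate (px 160); the dark strip from 160 to 166 is the plate's shadow. The rear end is at px 258.7, and px 258.6 is expected for 12 mm out. The brass blank, hammer, brush and tin look unmoved in the pictures. Handing in.

```bash
python3 -c "
from h import *
a=cv2.imread('pics/side0.png');b=cv2.imread('pics/e1s.png')
D=cv2.absdiff(a,b).max(2)
for n,(x0,y0,x1,y1) in dict(tin=(140,245,210,320),hammer=(180,130,262,225),brush=(375,205,412,300),brass=(322,146,358,165)).items(): print(n,(D[y0:y1,x0:x1]>60).mean().round(4))
from station import robot; print(robot.hand_in())"
```

```text
tin 0.0
hammer 0.0
brush 0.0006
brass 0.0
the job is handed in; nothing more can be done
None
```

I loaded both loose steel blanks into the trough and pushed them into the tube one after the other. The three steel blanks now stand end to end against the closed end plate. I handed the job in at about 52.5 s; no verdict was reported.

**Last checks that agreed:**
- **Stack hard home:** the fingers stopped moving while the push force rose from about 5 N to 17.5 N. They had moved freely past that point earlier, so they were not hitting the mouth.
- **Rear end:** it shows at px 258.7 in the top view, where 12 mm out of the mouth should appear at px 258.6.
- **Bystanders:** the brass blank, hammer, brush and tin show essentially no change between the first and last side pictures.
- **Arm:** it is clear of everything.

**What disagreed along the way:**
- **Fingertip height:** the fingertips were about 30 mm higher than the reported TCP z suggested. The first close went over the blank without touching it. I found the right height with three light trial grips, with forces under 10 N, and the next close held.
- **Magazine position:** its axis, found by contact, lay about 3 mm in x from the camera estimate.
- **Plate end of the stack:** in the top view the lit part of the deepest blank ends about 10 mm short of the plate. I read that gap as the plate's shadow, because the push stop and the rear-end position both agree with the stack being home.

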